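Load and start the chopping board steriliser

ROBOT

A 7-joint arm with a two-finger parallel gripper is mounted at the origin on the work surface. World frame = base frame: x ahead of the robot, y to its left, z up, the work surface at z = 0. Lengths are in m, angles in rad, forces in N, time in s.
With the tool pointing down it reaches from about 0.425 to 0.875 m from the base axis. Payload 4.7 kg.
Tool frame: the origin (TCP) lies between the finger pads; the fingertips stand 19 mm ahead of it and the grasp point (between the pads) is the TCP (ctrl.tip_extent is the distance from the TCP to the fingertips, in m); z points along the fingers, y is the line along which they close (so a half turn about z gives the same grasp; the last joint's range is limited). The gripper opens to 87 mm and grips with 3 to 60 N. Pads are 19 mm wide; open, the fingers measure 117 mm over their backs; the gripper's body (75 mm by 190 mm) begins 51 mm behind the grasp point.
Start: joints at [1.246, 0.321, -0.07, 1.45, 0.023, 1.371, -0.057], TCP at [0.216, -0.613, 0.242] pointing down, gripper open.
Joint ranges: [-2.86, 2.86], [-0.3, 2.09], [-1.38, 1.24], [0.06, 2.45], [-1.56, 4.7], [0.09, 2.05], [-2.69, 2.69]. Speed limits (rad/s): [2.57, 2.57, 3.14, 3.14, 3.14, 3.14, 3.14].

INTERFACE

Orientations are given as a rotation vector (axis times angle).
In Python, from bench import ctrl gives the robot as it stands.
- The arm moves only by the shell command python3 -m crank 'ROWS' [OPENING] [FORCE]. ROWS is JSON, a list of rows, each an object of numbers: "tx", "ty", "tz": the shift along the tool's x, y, z in mm; "turn": the turn about the tool's z in units of 5 degrees (1.0 is 5 degrees). In form: [{"tx": .., "ty": .., "tz": .., "turn": ..}, ...]. A call has 1 to 5 rows; each row is the pose to reach, as a shift and turn from the pose commanded when the call began, along the tool's axes at that moment; what a row does not reach only later rows make up. A row lasts 1/8 s, in which the tool goes at most 62.5 mm and 10.7 degrees, less where a joint would pass 70% of its speed; a pose out of reach is approached as far as the arm can. A call with a gripper value outside its range is refused whole. OPENING is the finger opening in mm, from 0 to 87, set as the call begins (- or left out, the last holds). The fingers move at their own pace and stop on an object; FORCE is the grip in N (left out, the last holds). Time passes only in rows, so rows that repeat a pose let the fingers close. It gives the time, the measured TCP pose, the force, the opening and the grip force at its end, in the units of the state.
- ctrl.get_state(): the state, without advancing time (a new reading comes with each control period).
- ctrl.get_image(name): name is "scene" or "side" or "wrist"; returns (picture, depth): 420x560x3 uint8, red, green, blue; 420x560 float32, m along the optical axis (not along the pixel's ray), 0 where there is no reading.
- ctrl.camera_model(name): a dict with "intrinsics" (3x3 intrinsics, pixels), "origin" and "orientation" of the camera in the world. Camera axes: x right, y down, z forward; pixel columns grow to the right and rows downward; lengths in m; the calibration is good to about 2 mm. A picture is of the moment at which its call begins: read the wrist's pose just before it. camera_model takes no time and is no camera call; for the wrist camera it gives the pose at the moment of the call.
- ctrl.close_job(): hands the job in; it is judged then, once.
Trained networks look in the newest picture that a camera, given by its name, has taken for a name from the list of things; names that differ only in an ending like _2 or _b are one class to them, and where a whole thing is asked for, a point or a joint stands for the part that bears it (a point fixed in the world has none). Each returns a list of dicts, best first, with "confidence" (0 to 1); they miss things now and then, are a little off and sometimes report something else, mostly with a low value. They report only what shows in the picture. A call takes as long as a camera call. They do not tell look-alikes from the thing itself.
- ctrl.recognise(camera, query): "xyz" ([x, y, z] in m, in world coordinates, good to about 4 mm: the middle of the surface that is visible of it).
- ctrl.mark_of(camera, query): "xyz" ([x, y, z] in m, in world coordinates, good to about 4 mm: a listed point, or the origin of a listed thing).
The state is a dict: "time": time; "joint_positions": joint angles; "qd": joint speeds; "joint_torque": joint torques, N m; "position": TCP position; "tool_rot": TCP orientation; "ft_force": force on the tool from outside, world axes, zero at the start; "torque": the same for the moment, N m; "grip_width": opening from 0.0 (shut) to 1.0 (fully open); "grip_force": force on a finger pad.
Only numpy, scipy, OpenCV 4.12 (cv2) and the standard library are available. Lean on these libraries where they do the work, as an engineer would, in place of code of your own. Each camera call takes 0.05 s, during which the arm holds its last target. There are 200 camera calls.

TASK

The white board in the steriliser is finished: stand it in the slot of the wooden board stand. Stand every washed coloured board from the draining rack fully home and upright in a steriliser slot of its own, and turn the timer dial to the green mark. Only when all that is done, press the red start paddle down to its stop, hold it there for two seconds, then let it spring up, leaving everything in place and the mug, canister and pot undisturbed.

Things in the scene. Friction and masses are not known exactly. Their poses are not given: they have to be found in the camera images.
- steriliser: White board steriliser, fixed, 194 (its x) x 316 (y) mm; origin mid underside on the counter. Four slots along its x at y = -136, -82, -28, +26 mm: 15 wide, 170 long, floor 15 and top 60 above the counter, mouth edges rounded. Control pod at y +66 to +158, top 88 high, carries the red start paddle (-x half) and the timer dial (+x half). All lengths here in mm.
- slot_1 (a point): Middle of the floor of steriliser slot 1 (counted from the end away from the control pod); its x runs along the slot, z up. A fully home board's origin lies here.
- slot_2 (a point): Middle of the floor of steriliser slot 2 (counted from the end away from the control pod); its x runs along the slot, z up. A fully home board's origin lies here.
- slot_3 (a point): Middle of the floor of steriliser slot 3 (counted from the end away from the control pod); its x runs along the slot, z up. A fully home board's origin lies here.
- slot_4 (a point): Middle of the floor of steriliser slot 4 (counted from the end away from the control pod); its x runs along the slot, z up. A fully home board's origin lies here.
- timer_dial (a joint): Angle of the black timer dial, rad, 0 to 3.0; it grows clockwise seen from above and stays where it is left (friction 0.04 N m). The white pointer line on the dial points to the steriliser's -x at 0. White scale ticks stand every 0.475 rad from 0; the one large green mark is at 1.90 rad.
- timer_dial_grip (a point): Point on the dial's upright axis at the height to grip (125 above the counter). The dial's grip is a bar 14 thick, 49 long and 32 high (free to pinch from 103 to its top at 132 above the counter); the point turns with the dial and its x runs along the bar.
- start_paddle (a joint): Angle of the red start paddle, rad: 0 is sprung up (free end raised), 0.30 is its lower stop. A spring always returns it: about 4 N to start and 8 to 9 N at the stop, pushed straight down at paddle_pad.
- paddle_pad (a point): Press point on the top of the red paddle (a plate 85 long x 66 wide x 8 thick, hinged at the end towards the dial, free end towards the steriliser's -x), 17 from its free end; moves with it. Up, it is about 120 above the counter; at the stop it is 100 above the counter at steriliser x = -80, y = +112.
- rack: Wire draining rack, fixed: grey tray 200 (its x) x 226 (its y), origin at the middle of its underside on the counter, z up. Four places at y = -81, -27, +27, +81, each between two steel wire hoops 16 apart whose tops are 58 above the counter; boards in it stand along its x on the tray, 10 above the counter.
- board_stand: Wooden board stand, loose, 0.9 kg: base 180 (its x) x 60 (its y) x 12, with one slot along its x between two cheeks: 15.5 wide, cheek tops 54 above the counter (slot 42 deep), low end stops 168 apart. Origin at the middle of its underside, z up. It may get pushed about.
- stand_slot (a point): Middle of the floor of the stand's slot, 12 above the stand's underside; its x runs along the slot. A fully home board's origin lies here.
- red_board: Red plastic chopping board, a flat slab 160 long (its x) x 12 thick (its y) x 120 high (its z), about 0.2 kg, a dark stripe painted near its top. Origin: middle of its underside as it stands upright; z up. Faces alike, ends alike. Washed; starts upright in one of the rack's places; may be absent.
- green_board: Green plastic chopping board, a flat slab 160 long (its x) x 12 thick (its y) x 120 high (its z), about 0.2 kg, a dark stripe painted near its top. Origin: middle of its underside as it stands upright; z up. Faces alike, ends alike. Washed; starts upright in one of the rack's places; may be absent.
- blue_board: Blue plastic chopping board, a flat slab 160 long (its x) x 12 thick (its y) x 120 high (its z), about 0.2 kg, a dark stripe painted near its top. Origin: middle of its underside as it stands upright; z up. Faces alike, ends alike. Washed; starts upright in one of the rack's places; may be absent.
- yellow_board: Yellow plastic chopping board, a flat slab 160 long (its x) x 12 thick (its y) x 120 high (its z), about 0.2 kg, a dark stripe painted near its top. Origin: middle of its underside as it stands upright; z up. Faces alike, ends alike. Washed; starts upright in one of the rack's places; may be absent.
- white_board: White plastic chopping board, a flat slab 160 long (its x) x 12 thick (its y) x 120 high (its z), about 0.2 kg, a dark stripe painted near its top. Origin: middle of its underside as it stands upright; z up. Faces alike, ends alike. Finished; starts upright in steriliser slot 3.
- mug: Blue mug, 80 across and 95 high, origin under its middle; bystander.
- canister: White ceramic canister, 96 across and 134 high, origin under its middle; bystander.
- crock: Dark red utensil pot, 100 across and 110 high, origin under its middle; bystander.
Things that resemble listed ones, but are neither listed nor needed, are in the scene too. Of the things that look like the green_board, the smallest one is meant.

How it is judged:
By the outcome, as a careful person would: the job done as asked, in the order asked, and still so for the second after the job is handed in, with the robot touching nothing.
Of red_board, green_board, blue_board, yellow_board only 2 to 4 are there at a start; the rules pass over those that are not, and their reading is None.
At some moment in a run one of board_stand may be knocked a few centimetres aside while the robot is not near it.
It also fails if it takes over 210 s, if anything falls off the work surface, if the arm or the gripper's body presses on something with over 40 N, if the wrist force passes 120 N, or if a joint passes its speed limit or range.

## Working session

There is one attempt and no reset: what is moved stays moved. The work goes in short steps, Python scripts to look and compute and a shell command to move; the robot and the scene stay as the last step left them, time stands still between calls to the robot, and variables do not carry over. Pictures are saved under pics/ and viewed, at most 14 in all, crops included, and the job is handed in when it is done.

```bash
ls; mkdir -p pics; cat > h.py <<'E'
from bench import ctrl
import numpy as np, cv2
from scipy.spatial.transform import Rotation as R
def pix(cam,p):
    m=ctrl.camera_model(cam);K=np.array(m["intrinsics"]);o=np.array(m["origin"]);Q=np.array(m["orientation"])
    Q=Q if Q.shape==(3,3) else R.from_rotvec(Q).as_matrix()
    c=Q.T@(np.array(p)-o);u=K@c/c[2];return u[:2]
def cloud(cam,d):
    m=ctrl.camera_model(cam);K=np.array(m["intrinsics"]);o=np.array(m["origin"]);Q=np.array(m["orientation"])
    Q=Q if Q.shape==(3,3) else R.from_rotvec(Q).as_matrix()
    v,u=np.mgrid[0:d.shape[0],0:d.shape[1]]
    c=np.stack([(u-K[0,2])/K[0,0]*d,(v-K[1,2])/K[1,1]*d,d],-1)
    P=c@Q.T+o;P[d==0]=np.nan;return P
E
python3 - <<'E'
from h import *
s=ctrl.get_state();print(s)
for c in("scene","side"):
    im,d=ctrl.get_image(c);cv2.imwrite(f"pics/{c}0.png",im[:,:,::-1]);np.save(f"{c}0.npy",d);np.save(f"{c}0i.npy",im)
    print(c,ctrl.camera_model(c))
    for n in"steriliser rack board_stand red_board green_board blue_board yellow_board white_board mug canister crock timer_dial_grip paddle_pad stand_slot slot_1 slot_4".split():
        r=ctrl.mark_of(c,n);print(n,[(np.round(q["xyz"],3).tolist(),round(q["confidence"],2),pix(c,q["xyz"]).astype(int).tolist()) for q in r[:3]])
E
```

```text
pics
{'time': 0.0, 'joint_positions': array([ 1.24609524,  0.32179786, -0.07010494,  1.45168767,  0.02261675,
        1.37080295, -0.05696224]), 'qd': array([-0.00117734, -0.00044259,  0.00152526,  0.00110515,  0.0005706 ,
       -0.00043497,  0.00045251]), 'joint_torque': array([ 3.09441680e-05, -4.91287422e+01, -4.04000301e-01, -3.12528741e+01,
       -6.40635495e-02,  4.37452400e-02,  2.13025046e-04]), 'position': array([ 0.21581753, -0.6125677 ,  0.24047162]), 'tool_rot': array([-3.09479339e+00, -5.29318617e-01,  6.74405707e-04]), 'ft_force': array([-0.76390503, -0.38510916,  0.32135825]), 'torque': array([-0.00065631, -0.02495205,  0.0169267 ]), 'grip_force': 0.0, 'grip_width': 0.9991262163739512}
scene {'intrinsics': array([[540.36877437,   0.        , 284.18280947],
       [  0.        , 540.36877437, 208.8722951 ],
       [  0.        ,   0.        ,   1.        ]]), 'origin': array([1.07354896, 0.59883772, 1.27321601]), 'orientation': array([-1.07911296, -2.5915749 ,  0.76263237])}
steriliser [([0.419, -0.152, 0.119], 0.7, [251, 136]), ([0.503, -0.258, 0.003], 0.55, [208, 15
[... 2347 characters left out ...]
_board [([0.511, -0.283, 0.015], 0.91, [353, 178])]
mug [([0.765, -0.018, 0.001], 0.85, [245, 182])]
canister [([0.762, 0.159, -0.001], 0.6, [203, 206])]
crock [([0.76, -0.182, -0.002], 0.89, [281, 164])]
timer_dial_grip [([0.542, -0.143, 0.126], 0.6, [320, 164]), ([0.489, -0.003, 0.016], 0.55, [300, 220])]
paddle_pad [([0.417, -0.149, 0.124], 0.77, [353, 181])]
stand_slot [([0.488, -0.003, 0.013], 0.96, [300, 220])]
slot_1 [([0.509, -0.285, 0.017], 0.94, [353, 178]), ([0.503, -0.229, 0.014], 0.83, [344, 186]), ([0.522, -0.393, 0.017], 0.55, [370, 164])]
slot_4 [([0.509, -0.285, 0.017], 0.94, [353, 178]), ([0.503, -0.229, 0.014], 0.83, [344, 186]), ([0.522, -0.393, 0.017], 0.55, [370, 164])]
```

View pics/scene0.png

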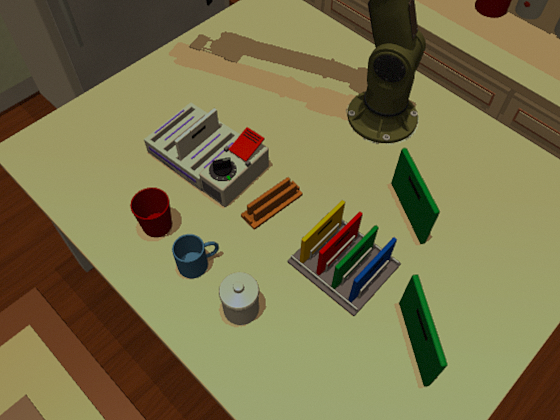

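View pics/side0.png

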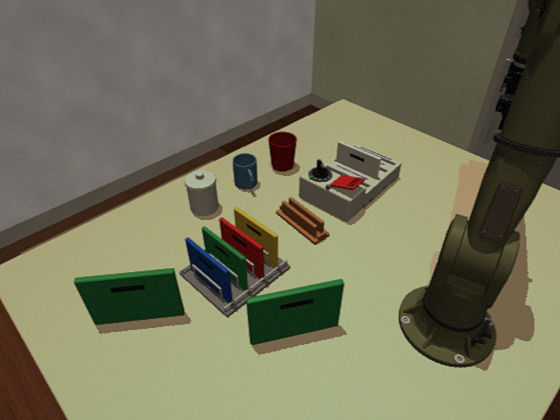

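The scene view shows the steriliser at about (205,150) with the white board in slot 3 (197,135). The stand is at (271,203), and the rack holds yellow (323,232), red (340,242), green (356,255) and blue (374,267).

Candidates for green_board are (415,195) large and free-standing, (422,330) large and free-standing, and (356,255) in the rack. The rack one is the smallest, so that is my choice. Next come pose fits and a close crop.

```bash
cat >> h.py <<'E'
def tool():
    s=ctrl.get_state();M=R.from_rotvec(s["tool_rot"]).as_matrix();return s,M
def yaw(M): return np.arctan2(M[1,0],M[0,0])
def go(x,y,z,yw):
    s,M=tool();d=M.T@(np.array([x,y,z])-s["position"])*1000
    t=(yaw(M)-yw+np.pi/2)%np.pi-np.pi/2
    print("go",np.round(d,1),"turn",round(np.degrees(t)/5,2),"pos",np.round(s["position"],4),"yaw",round(yaw(M),4),"tilt",np.round(M[:2,2],3),"F",np.round(s["ft_force"],1),"w",round(s["grip_width"]*87,1),"t",s["time"])
def rect(P2):
    (c,(w,h),a)=cv2.minAreaRect((P2*1000).astype(np.float32));
    if w<h: w,h=h,w;a+=90
    a=(a+90)%180-90
    return np.round(c,1),round(w,1),round(h,1),round(a,2)
E
python3 - <<'E'
from h import *
for c in("scene","side"):
    im=np.load(f"{c}0i.npy");P=cloud(c,np.load(f"{c}0.npy"));hsv=cv2.cvtColor(im,cv2.COLOR_RGB2HSV);H,S,V=[hsv[...,i].astype(int) for i in range(3)]
    print(c)
    x,y,z=[P[...,i] for i in range(3)]
    def f(n,m,zs):
        m=cv2.morphologyEx(m.astype(np.uint8),cv2.MORPH_OPEN,np.ones((2,2)))>0
        if m.sum()>15: print(n,m.sum(),rect(P[m][:,:2]),"z",np.round(np.nanpercentile(z[m],[5,50,95]),3))
    near=(x>.35)&(x<.62)&(y>.1)&(y<.4)
    for n,a,b in(("red",0,6),("yel",18,35),("green",45,75),("blue",100,125)):
        f(n,near&(H>=a)&(H<=b)&(S>110)&(z>.1225)&(z<.14),0)
        f(n+"all",near&(H>=a)&(H<=b)&(S>110)&(z>.07)&(z<.14),0)
    f("white",(y<-.2)&(y>-.45)&(x>.38)&(x<.65)&(z>.13)&(z<.14),0)
    f("ster60",(y<-.0)&(y>-.48)&(x>.36)&(x<.68)&(z>.055)&(z<.065),0)
    f("ster",(y<-.05)&(y>-.48)&(x>.36)&(x<.66)&(z>.04)&(z<.095),0)
    f("pod",(y<-.05)&(y>-.48)&(x>.36)&(x<.66)&(z>.084)&(z<.092),0)
    f("stand",(y<.1)&(y>-.09)&(x>.37)&(x<.62)&(z>.049)&(z<.058),0)
    f("standall",(y<.1)&(y>-.09)&(x>.37)&(x<.62)&(z>.007)&(z<.058),0)
    f("rack",near&(z>.007)&(z<.06),0)
    if c=="scene":
        a=cv2.resize(im[90:215,140:310],None,fx=4.7,fy=4.7,interpolation=cv2.INTER_CUBIC);cv2.imwrite("pics/c1.png",a[:,:,::-1])
    else:
        a=cv2.resize(im[130:220,265:410],None,fx=5,fy=5,interpolation=cv2.INTER_CUBIC);cv2.imwrite("pics/c2.png",a[:,:,::-1])
E
```

```text
scene
red 291 (array([nan, nan]), 0.0, 0.0, 0.0) z [0.111 0.129 0.134]
redall 573 (array([451.9, 223.5]), 220.7, 3.7, 9.03) z [0.065 0.111 0.133]
yel 304 (array([446.4, 174.4]), 235.0, 29.6, 11.36) z [0.113 0.128 0.134]
yelall 685 (array([448.2, 167.9]), 236.1, 13.3, 12.02) z [0.061 0.107 0.132]
green 300 (array([445.6, 285. ]), 232.9, 21.4, 8.88) z [0.11  0.128 0.134]
greenall 609 (array([446.8, 277.5]), 232.8, 8.8, 8.25) z [0.06  0.109 0.133]
blue 300 (array([443.5, 338.8]), 228.3, 18.2, 6.01) z [0.108 0.128 0.133]
blueall 552 (array([443.4, 340.3]), 228.7, 17.3, 7.0) z [0.059 0.111 0.133]
white 192 (array([ 506.6, -276.3]), 157.9, 10.0, 7.91) z [0.123 0.133 0.139]
ster60 2117 (array([ 436.2, -242.3]), 439.4, 181.6, -63.43) z [0.052 0.061 0.087]
ster 4694 (array([ 500.3, -251.5]), 302.1, 243.8, -75.08) z [0.041 0.062 0.092]
pod 567 (array([ 475.3, -192.7]), 243.5, 186.5, 6.46) z [0.078 0.088 0.094]
stand 309 (array([479.2,  -1.9]), 158.8, 40.0, -5.31) z [0.041 0.052 0.058]
standall 1314 (array([480.5,  -1.1]), 192.3, 63.2, -2.24) z [0.005 0.028 0.057]
rack 3369 (array([518.6, 239.2
[... 504 characters left out ...]
ue 254 (array([469.9, 340.1]), 152.9, 12.5, 2.59) z [0.123 0.13  0.133]
blueall 763 (array([470.7, 318.8]), 153.1, 55.8, 2.26) z [0.073 0.109 0.132]
white 139 (array([ 488.7, -295.4]), 146.9, 102.2, 47.81) z [0.128 0.134 0.138]
ster60 1082 (array([ 507.5, -255.4]), 482.4, 183.0, -80.53) z [0.052 0.06  0.065]
ster 2850 (array([ 502.9, -298.8]), 409.0, 193.0, -85.17) z [0.041 0.063 0.091]
pod 575 (array([ 492.2, -192. ]), 187.9, 187.2, -84.31) z [0.082 0.088 0.096]
stand 317 (array([478. , -23.3]), 144.6, 80.2, -2.95) z [0.047 0.054 0.057]
standall 1137 (array([474.8, -25.1]), 176.8, 85.3, -11.36) z [0.008 0.035 0.055]
rack 2730 (array([432.4, 250. ]), 290.1, 234.3, 3.93) z [0.007 0.013 0.057]
```

View pics/c1.png

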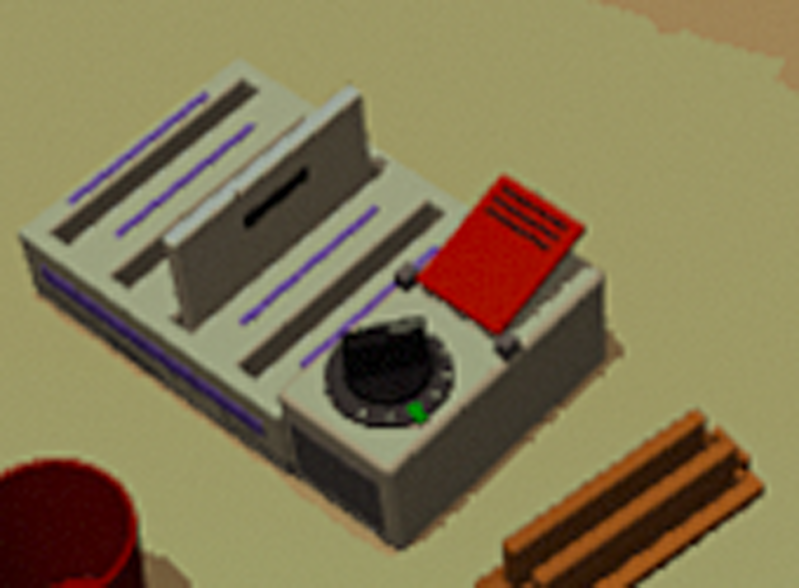

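The crop shows all four slots, with white in slot 3. The dial's bar and pointer are at (385,345) and the green mark is at (418,411). The paddle is up. I'll move over the white board for a close wrist view.

```bash
python3 -c "
from h import *
go(.46,-.284,.32,.1)"
```

```text
go [ 339.5 -229.3  -78.4] turn 2.74 pos [ 0.216  -0.6131  0.2416] yaw 0.3388 tilt [ 0. -0.] F [-0.3  0.4  0.2] w 86.8 t 1.7
```

```bash
python3 -m crank '[{"tx":45,"ty":-30,"tz":-40,"turn":0.5},{"tx":90,"ty":-60,"tz":-78,"turn":1},{"tx":140,"ty":-95,"tz":-78,"turn":1.5},{"tx":190,"ty":-128,"tz":-78,"turn":2},{"tx":240,"ty":-160,"tz":-78,"turn":2.74}]' 36 30
python3 -c "
from h import *
go(.46,-.284,.32,.1)"
```

```text
time: 2.33
position: [0.3902, -0.3807, 0.3201]
tool_rot: [3.137, 0.153, 0.001]
ft_force: [0.2, -0.3, 0.2]
grip_width: 0.515
grip_force: 0.0
go [ 78.8 -89.5   0.1] turn -0.03 pos [ 0.3902 -0.3807  0.3201] yaw 0.0975 tilt [ 0.001 -0.001] F [ 0.2 -0.3  0.2] w 44.8 t 2.325
```

```bash
python3 -m crank '[{"tx":40,"ty":-45},{"tx":79,"ty":-89},{"tx":79,"ty":-89},{"tx":79,"ty":-89}]'
cat >> h.py <<'E'
def look(names,fn=None,cam="wrist"):
    im,d=ctrl.get_image(cam);P=cloud(cam,d)
    if fn: cv2.imwrite(f"pics/{fn}.png",im[:,:,::-1])
    for n in names:
        r=ctrl.mark_of(cam,n);print(n,[(np.round(q["xyz"],4).tolist(),round(q["confidence"],2),pix(cam,q["xyz"]).astype(int).tolist()) for q in r[:4]])
    return im,P
E
python3 - <<'E'
from h import *
im,P=look("white_board steriliser timer_dial_grip slot_1 paddle_pad".split(),"w1");np.save("w1P.npy",P);np.save("w1i.npy",im)
print(ctrl.camera_model("wrist"));go(.5,-.3,.3,.1)
E
```

```text
white_board [([0.5065, -0.2834, 0.018], 0.68, [222, 77])]
steriliser []
timer_dial_grip [([0.5414, -0.1445, 0.1234], 0.65, [46, 1])]
slot_1 [([0.519, -0.3952, 0.0142], 0.9, [301, 70]), ([0.5026, -0.2337, 0.0167], 0.9, [176, 70]), ([0.5094, -0.3399, 0.0141], 0.66, [258, 73])]
paddle_pad [([0.4166, -0.1508, 0.1156], 0.87, [67, 136])]
{'intrinsics': array([[318.93490768,   0.        , 281.54038499],
       [  0.        , 318.93490768, 204.94775004],
       [  0.        ,   0.        ,   1.        ]]), 'origin': array([ 0.46412232, -0.37536261,  0.46145872]), 'orientation': array([ 2.16313307, -1.9593123 , -0.27971929])}
go [119.5 -72.2  19.4] turn -0.02 pos [ 0.3882 -0.3836  0.3196] yaw 0.0981 tilt [-0.001 -0.001] F [-0.5 -0.6 -0.4] w 36.3 t 2.625$[0]: bad value
```

View pics/w1.png

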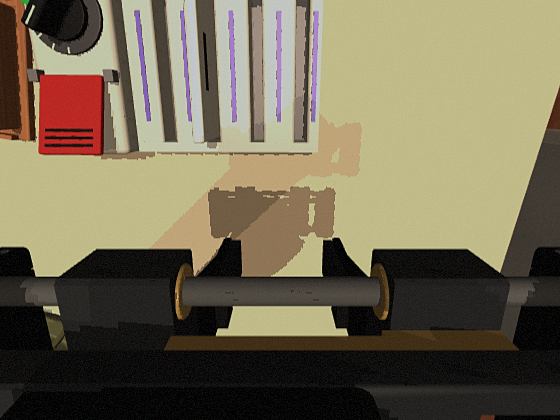

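The wrist view shows the board top at about (207,60), slots at columns 165–305 and the paddle at (70,112). The second move was refused because every row needs all four keys. I'll fit the board top.

```bash
python3 - <<'E'
from h import *
P=np.load("w1P.npy");m=(P[...,2]>.128)&(P[...,2]<.142)&(P[...,1]<-.24)&(P[...,1]>-.33)&(P[...,0]>.4)
Q=P[m];print(len(Q),np.nanpercentile(Q[:,2],[5,50,95]))
v=cv2.fitLine((Q[:,:2]*1000).astype(np.float32),cv2.DIST_HUBER,0,.01,.01).ravel();print(v,np.arctan2(v[1],v[0]),rect(Q[:,:2]))
m=(P[...,2]>.056)&(P[...,2]<.064)&(P[...,0]>.36)&(P[...,1]<-.15)&(P[...,1]>-.45);Q=P[m];print("deck",rect(Q[:,:2]))
go(.508,-.284,.20,.098)
E
```

```text
1911 [0.13064952 0.13453109 0.13605537]
[ 9.9450576e-01  1.0468202e-01  5.0296539e+02 -2.7458102e+02] 0.104874164 (array([ 499.7, -273.9]), 129.1, 12.6, 5.88)
deck (array([ 503.6, -289. ]), 228.3, 167.6, -83.77)
go [129.  -87.4 119.4] turn 0.0 pos [ 0.3882 -0.3836  0.3196] yaw 0.0981 tilt [-0.001 -0.001] F [-0.5 -0.6 -0.4] w 36.3 t 2.625
```

```bash
python3 -m crank '[{"tx":45,"ty":-30,"tz":25,"turn":0},{"tx":90,"ty":-60,"tz":50,"turn":0},{"tx":129,"ty":-87,"tz":90,"turn":0},{"tx":129,"ty":-87,"tz":119,"turn":-0.06},{"tx":129,"ty":-87,"tz":119,"turn":-0.06}]' 60 30
python3 - <<'E'
from h import *
go(.508,-.284,.115,.103)
E
```

```text
time: 3.25
position: [0.5066, -0.2839, 0.1976]
tool_rot: [-3.135, -0.161, 0.008]
ft_force: [0.1, -0.7, 0.3]
grip_width: 0.685
grip_force: 0.0
go [ 1.8  0.5 82.6] turn -0.0 pos [ 0.5066 -0.2839  0.1976] yaw 0.1028 tilt [-0.006  0.002] F [ 0.1 -0.7  0.3] w 59.6 t 3.25
```

```bash
python3 -m crank '[{"tx":0,"ty":0,"tz":30,"turn":0},{"tx":0,"ty":0,"tz":60,"turn":0},{"tx":0,"ty":0,"tz":81,"turn":0},{"tx":0,"ty":0,"tz":81,"turn":0}]' 
python3 -m crank '[{"tx":0,"ty":0,"tz":0,"turn":0},{"tx":0,"ty":0,"tz":0,"turn":0},{"tx":0,"ty":0,"tz":0,"turn":0},{"tx":0,"ty":0,"tz":0,"turn":0},{"tx":0,"ty":0,"tz":0,"turn":0}]' 0 30
python3 - <<'E'
from h import *
go(.508,-.284,.115,.103);print(ctrl.get_state()["torque"])
E
```

```text
time: 3.75
position: [0.5075, -0.285, 0.1194]
tool_rot: [-3.137, -0.159, 0.003]
ft_force: [-0.4, 0.2, -0.2]
grip_width: 0.693
grip_force: 0.0
time: 4.38
position: [0.509, -0.2829, 0.1197]
tool_rot: [3.137, 0.165, 0.0]
ft_force: [0.2, -0.1, 0.3]
grip_width: 0.207
grip_force: 0.0
go [-1.1  1.   4.7] turn 0.02 pos [ 0.509  -0.2829  0.1197] yaw 0.1051 tilt [ 0. -0.] F [ 0.2 -0.1  0.3] w 18.0 t 4.375
[-0.00245348  0.01908605  0.02224456]
```

```bash
python3 -m crank '[{"tx":0,"ty":0,"tz":3,"turn":0},{"tx":0,"ty":0,"tz":3,"turn":0},{"tx":0,"ty":0,"tz":3,"turn":0},{"tx":0,"ty":0,"tz":3,"turn":0},{"tx":0,"ty":0,"tz":3,"turn":0}]' 0 30
python3 - <<'E'
from h import *
for i in range(4):
  ctrl.get_image("side");go(.508,-.284,.115,.103);print(ctrl.get_state()["torque"],ctrl.get_state()["grip_force"])
E
```

```text
time: 5.0
position: [0.5094, -0.2841, 0.1182]
tool_rot: [3.135, 0.163, 0.002]
ft_force: [-0.9, 0.3, 6.3]
grip_width: 0.138
grip_force: 30.0
go [-1.4 -0.2  3.1] turn 0.01 pos [ 0.5094 -0.2841  0.1181] yaw 0.104 tilt [ 0.001 -0.002] F [-2.  -0.4  7.8] w 11.5 t 5.05
[-0.12752888  0.40253867 -0.20639268] 29.963360452093184
go [-1.4 -0.2  3.2] turn 0.01 pos [ 0.5094 -0.2841  0.1182] yaw 0.104 tilt [ 0.002 -0.002] F [-1.9 -0.7  7.9] w 11.9 t 5.1
[-0.01723263  0.42818878 -0.19307225] 29.963352950289845
go [-1.4 -0.3  3.1] turn 0.01 pos [ 0.5094 -0.2841  0.1181] yaw 0.104 tilt [ 0.001 -0.002] F [-2.3 -0.   8. ] w 11.4 t 5.15
[-0.07797396  0.43642774 -0.13190695] 29.963233871385455
go [-1.4 -0.2  3.2] turn 0.01 pos [ 0.5094 -0.2841  0.1182] yaw 0.104 tilt [ 0.002 -0.002] F [-1.4  0.6  7.7] w 11.8 t 5.2
[-0.05368711  0.46806946 -0.16101771] 29.963338267989457
```

```bash
python3 -m crank '[{"tx":0,"ty":0,"tz":-20,"turn":0},{"tx":0,"ty":0,"tz":-55,"turn":0},{"tx":0,"ty":0,"tz":-100,"turn":0},{"tx":0,"ty":0,"tz":-145,"turn":0},{"tx":0,"ty":0,"tz":-145,"turn":0}]' 
python3 - <<'E'
from h import *
for c in("scene","side"):
    im,P=look(["stand_slot"],"st_"+c,c)
    hsv=cv2.cvtColor(im,cv2.COLOR_RGB2HSV);H,S,V=[hsv[...,i].astype(int) for i in range(3)]
    p=pix(c,[.488,-.005,.03]).astype(int)
    m=(H<18)&(S>140)&(P[...,0]>.35)&(P[...,0]<.62)&(P[...,1]>-.08)&(P[...,1]<.09)
    print(m.sum(),np.nanpercentile(P[m][:,2],[5,50,95]))
    Q=P[m&(P[...,2]>.049)&(P[...,2]<.06)];v=cv2.fitLine((Q[:,:2]*1000).astype(np.float32),cv2.DIST_HUBER,0,.01,.01).ravel();print(len(Q),v,np.arctan2(v[1],v[0]),rect(Q[:,:2]))
    Q=P[m];print(rect(Q[:,:2]))
    a=cv2.resize(im[p[1]-32:p[1]+32,p[0]-42:p[0]+42],None,fx=9,fy=9,interpolation=cv2.INTER_CUBIC);cv2.imwrite(f"pics/stc_{c}.png",a[:,:,::-1])
go(.488,-.005,.26,0)
E
```

```text
time: 5.82
position: [0.5107, -0.2837, 0.2653]
tool_rot: [3.133, 0.165, 0.009]
ft_force: [0.4, -0.2, -1.6]
grip_width: 0.133
grip_force: 30.0
stand_slot [([0.4857, -0.0051, 0.0106], 0.61, [271, 203])]
1408 [0.00835729 0.03402107 0.05723213]
406 [ 9.9618363e-01 -8.7282412e-02  4.8416415e+02  4.6370611e+00] -0.08739361 (array([486. ,  -3.2]), 150.9, 43.1, -4.68)
(array([486.8,  -0. ]), 180.6, 60.1, -6.64)
stand_slot [([0.4864, -0.0064, 0.0133], 0.72, [301, 220]), ([0.4773, 0.3388, 0.0137], 0.66, [210, 284])]
1105 [0.0086542  0.03395062 0.05539579]
289 [ 9.9702215e-01 -7.7115342e-02  4.7584885e+02  5.2481332e+00] -0.077191986 (array([481.6,  -3.1]), 149.2, 39.0, -4.47)
(array([ 4.825e+02, -2.000e-01]), 179.4, 59.1, -2.05)
go [ 9.400e+00 -2.781e+02 -2.000e-01] turn 1.2 pos [ 0.5078 -0.2826  0.2592] yaw 0.105 tilt [-0.003  0.002] F [-0.9  0.5 -3.3] w 11.7 t 6.025
```

View pics/stc_scene.png

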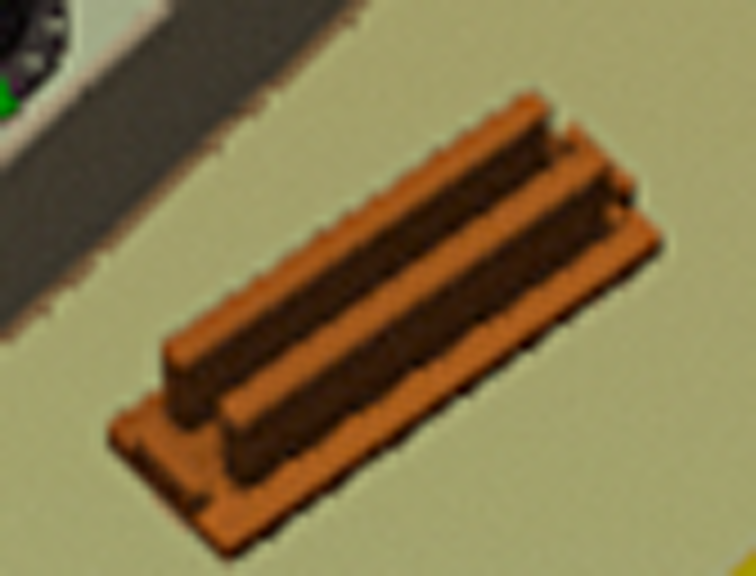

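The crop shows the stand with two cheeks. The tops run (178,347)–(535,103) and (235,405)–(605,163), with base corners at (230,560), (660,240) and (110,438).

```bash
cat >> h.py <<'E'
def ray(cam,u,z):
    m=ctrl.camera_model(cam);K=np.array(m["intrinsics"]);o=np.array(m["origin"]);Q=R.from_rotvec(m["orientation"]).as_matrix()
    d=Q@np.linalg.inv(K)@np.array([u[0],u[1],1]);return (o+d*(z-o[2])/d[2])[:2]
E
python3 - <<'E'
from h import *
p=pix("scene",[.488,-.005,.03]).astype(int)
f=lambda u,z:ray("scene",(p[0]-42+(u[0]+.5)/9-.5,p[1]-32+(u[1]+.5)/9-.5),z)
A=[f((178,347),.054),f((535,103),.054)];B=[f((235,405),.054),f((605,163),.054)]
for q in(A,B):print(np.round(q,4).tolist(),np.arctan2(*(q[0]-q[1])[::-1]))
C=[f((230,560),.0),f((660,240),.0),f((110,438),.01)];print(np.round(C,4).tolist(),np.arctan2(*(C[0]-C[1])[::-1]))
print("mid",np.mean(A+B,0))
E
```

```text
[[0.5552, -0.0246], [0.4142, -0.0124]] -0.08595061594463178
[[0.5575, 0.0025], [0.4153, 0.0189]] -0.11459527066142297
[[0.5746, 0.0157], [0.3955, 0.0265], [0.5744, -0.0374]] -0.060312102771275876
mid [ 0.48554245 -0.003889  ]
```

```bash
python3 -m crank '[{"tx":2,"ty":-50,"tz":0,"turn":0.4},{"tx":5,"ty":-105,"tz":0,"turn":0.8},{"tx":7,"ty":-160,"tz":0,"turn":1.2},{"tx":9,"ty":-215,"tz":0,"turn":1.7},{"tx":9,"ty":-270,"tz":0,"turn":2.15}]' 
python3 -m crank '[{"tx":0,"ty":0,"tz":30,"turn":0},{"tx":0,"ty":0,"tz":60,"turn":0},{"tx":0,"ty":0,"tz":60,"turn":0},{"tx":0,"ty":0,"tz":60,"turn":0}]' 
python3 - <<'E'
from h import *
im,P=look(["stand_slot","white_board"],"w2");np.save("w2P.npy",P);np.save("w2i.npy",im)
go(.4865,-.0045,.175,-.083)
E
```

```text
time: 6.65
position: [0.4883, -0.0118, 0.2598]
tool_rot: [-3.139, 0.132, 0.004]
ft_force: [1.1, -0.0, -2.4]
grip_width: 0.139
grip_force: 30.0
time: 7.15
position: [0.4897, -0.0136, 0.2018]
tool_rot: [-3.139, 0.13, 0.0]
ft_force: [0.4, -1.4, -2.7]
grip_width: 0.139
grip_force: 30.0
stand_slot [([0.4852, -0.0049, 0.0091], 0.88, [274, 191])]
white_board [([0.4877, -0.0147, 0.1029], 0.92, [283, 215])]
go [-4.6 -8.8 27.7] turn -0.0 pos [ 0.4903 -0.0137  0.2027] yaw -0.0831 tilt [ 0.002 -0.   ] F [-0.3 -0.3 -2.2] w 11.4 t 7.3
```

View pics/w2.png

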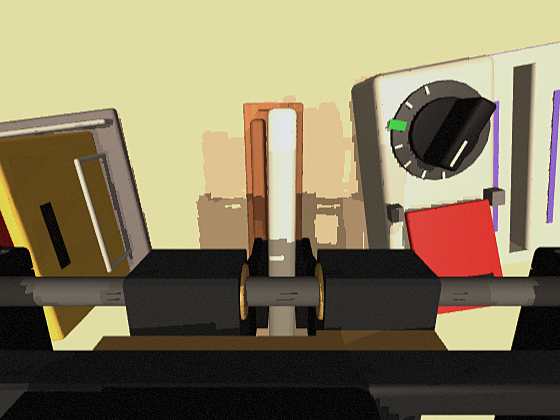

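The wrist view shows the white board over the stand, with base far corners at about (244,104) and (303,104). The dial is at (440,128) with its green mark at (397,126) and its white pointer line at (459,152).

```bash
python3 - <<'E'
from h import *
im=np.load("w2i.npy");hsv=cv2.cvtColor(im,cv2.COLOR_RGB2HSV).astype(int)
L=[];Rr=[]
for v in range(112,185,6):
    row=hsv[v,225:325];m=(row[:,0]<15)&(row[:,1]>110)
    c=np.where(m)[0]+225
    l,r=c.min()-.5,c.max()+.5
    a,b=ray("wrist",(l,v),.012),ray("wrist",(r,v),.012);L.append(a);Rr.append(b)
    print(v,l,r,np.round(a,4),np.round(b,4),round(np.linalg.norm(a-b),4))
for q in(L,Rr):
    q=np.array(q);k=np.polyfit(q[:,0],q[:,1],1);print("yaw",np.arctan(k[0]),"y at .4865",np.polyval(k,.4865),"y@.56",np.polyval(k,.56))
print("far",ray("wrist",(273,103),.012))
P=np.load("w2P.npy");Q=P[(P[...,2]>.21-.02)&(P[...,2]<.235)&(abs(P[...,1])<.05)&(P[...,0]>.52)];print(len(Q),rect(Q[:,:2]))
go(.4865,-.0045,.175,-.083)
E
```

```text
112 243.5 302.5 [0.57   0.0187] [ 0.5651 -0.0402] 0.0591
118 243.5 302.5 [0.5642 0.0194] [ 0.5593 -0.0398] 0.0594
124 243.5 302.5 [0.5584 0.0201] [ 0.5535 -0.0394] 0.0597
130 244.5 302.5 [0.5524 0.0197] [ 0.5476 -0.039 ] 0.059
136 244.5 302.5 [0.5465 0.0204] [ 0.5416 -0.0387] 0.0593
142 244.5 302.5 [0.5405 0.0211] [ 0.5356 -0.0383] 0.0596
148 244.5 302.5 [0.5344 0.0218] [ 0.5295 -0.0379] 0.0599
154 244.5 302.5 [0.5283 0.0225] [ 0.5233 -0.0375] 0.0602
160 245.5 301.5 [0.522  0.0222] [ 0.5172 -0.0361] 0.0584
166 245.5 301.5 [0.5157 0.0229] [ 0.5109 -0.0356] 0.0587
172 245.5 302.5 [0.5094 0.0236] [ 0.5045 -0.0363] 0.0601
178 245.5 301.5 [0.503  0.0244] [ 0.4982 -0.0348] 0.0594
184 246.5 301.5 [0.4965 0.024 ] [ 0.4917 -0.0344] 0.0586
yaw -0.07637583807130645 y at .4865 0.025238282721475366 y@.56 0.019613717835164274
yaw -0.07937582014068265 y at .4865 -0.03414708702367845 y@.56 -0.039993493432938766
far [ 0.57609943 -0.01149641]
3473 (array([543.8, -17.5]), 48.6, 12.1, -4.87)
go [-4.6 -8.8 27.7] turn -0.0 pos [ 0.4903 -0.0137  0.2027] yaw -0.0831 tilt [ 0.002 -0.   ] F [-0.3 -0.3 -2.2] w 11.4 t 7.3
```

```bash
python3 - <<'E'
from h import *
print("board far end",ray("wrist",(282,109),.2197))
E
python3 -m crank '[{"tx":-4.5,"ty":-8.5,"tz":10,"turn":0},{"tx":-4.5,"ty":-8.5,"tz":20,"turn":0},{"tx":-4.5,"ty":-8.5,"tz":20,"turn":0},{"tx":-4.5,"ty":-8.5,"tz":20,"turn":0}]' 
python3 - <<'E'
from h import *
for i in range(3): ctrl.get_image("side");go(.4865,-.005,.115,-.08)
E
```

```text
board far end [ 0.56736612 -0.01962696]
time: 7.8
position: [0.4858, -0.0048, 0.1815]
tool_rot: [3.139, -0.13, -0.0]
ft_force: [-0.4, 0.3, -1.9]
grip_width: 0.133
grip_force: 30.0
go [ 0.5  0.1 66.7] turn -0.03 pos [ 0.486  -0.0048  0.1817] yaw -0.0829 tilt [ 0. -0.] F [-0.   0.2 -1.8] w 11.6 t 7.85
go [ 0.4  0.1 66.8] turn -0.03 pos [ 0.486  -0.0049  0.1818] yaw -0.0829 tilt [ 0. -0.] F [ 0.8 -0.2 -2.2] w 11.9 t 7.9
go [ 0.4  0.1 66.8] turn -0.03 pos [ 0.486  -0.0049  0.1818] yaw -0.0829 tilt [ 0.001 -0.   ] F [-0.   0.  -1.8] w 12.1 t 7.95
```

```bash
python3 -m crank '[{"tx":3,"ty":0,"tz":15,"turn":-0.03},{"tx":3,"ty":0,"tz":25,"turn":-0.03},{"tx":3,"ty":0,"tz":32,"turn":-0.03},{"tx":3,"ty":0,"tz":40,"turn":-0.03},{"tx":3,"ty":0,"tz":40,"turn":-0.03}]' 
python3 -m crank '[{"tx":0,"ty":0,"tz":10,"turn":0},{"tx":0,"ty":0,"tz":20,"turn":0},{"tx":0,"ty":0,"tz":26,"turn":0},{"tx":0,"ty":0,"tz":27.5,"turn":0},{"tx":0,"ty":0,"tz":27.5,"turn":0}]' 
python3 - <<'E'
from h import *
go(.4865,-.005,.115,-.08)
E
```

```text
time: 8.57
position: [0.4882, -0.0049, 0.1408]
tool_rot: [-3.139, 0.126, 0.002]
ft_force: [0.5, -1.0, -2.5]
grip_width: 0.135
grip_force: 30.0
time: 9.2
position: [0.4882, -0.0051, 0.115]
tool_rot: [3.138, -0.126, -0.003]
ft_force: [-6.8, 0.1, 8.8]
grip_width: 0.137
grip_force: 30.0
go [-1.7  0.1  0.1] turn -0.0 pos [ 0.4882 -0.0051  0.115 ] yaw -0.0801 tilt [-0.002 -0.001] F [-6.8  0.1  8.8] w 11.9 t 9.2
```

Home in the stand (z 0.115, with contact force). Releasing and moving on to the rack.

```bash
python3 -m crank '[{"tx":0,"ty":0,"tz":0,"turn":0},{"tx":0,"ty":0,"tz":0,"turn":0},{"tx":0,"ty":0,"tz":0,"turn":0},{"tx":0,"ty":0,"tz":0,"turn":0}]' 36 30
python3 -m crank '[{"tx":0,"ty":0,"tz":-30,"turn":0},{"tx":0,"ty":0,"tz":-80,"turn":0},{"tx":0,"ty":-20,"tz":-130,"turn":0},{"tx":-10,"ty":-70,"tz":-170,"turn":-0.3},{"tx":-20,"ty":-120,"tz":-180,"turn":-0.6}]' 
python3 -c "
from h import *
go(.42,.258,.29,.03)"
```

```text
time: 9.7
position: [0.4888, -0.005, 0.1139]
tool_rot: [3.139, -0.126, -0.0]
ft_force: [0.6, -0.6, 0.2]
grip_width: 0.4
grip_force: 0.0
time: 10.32
position: [0.4796, 0.1175, 0.297]
tool_rot: [-3.141, 0.045, -0.008]
ft_force: [0.3, 0.8, 0.4]
grip_width: 0.416
grip_force: 0.0
go [ -63.7 -138.7    6.7] turn -0.67 pos [0.4796 0.1175 0.297 ] yaw -0.0289 tilt [0.005 0.   ] F [0.3 0.8 0.4] w 36.2 t 10.325
```

```bash
python3 -m crank '[{"tx":-20,"ty":-50,"tz":0,"turn":0},{"tx":-42,"ty":-100,"tz":0,"turn":-0.3},{"tx":-64,"ty":-139,"tz":5,"turn":-0.7},{"tx":-64,"ty":-139,"tz":5,"turn":-0.7},{"tx":-64,"ty":-139,"tz":5,"turn":-0.7}]' 
cat >> h.py <<'E'
def boards(im,P):
    hsv=cv2.cvtColor(im,cv2.COLOR_RGB2HSV).astype(int)
    for n,a,b in(("red",0,6),("yellow",18,35),("green",45,75),("blue",100,125)):
        m=(hsv[...,0]>=a)&(hsv[...,0]<=b)&(hsv[...,1]>110)&(P[...,2]>.126)&(P[...,2]<.136)&(P[...,0]>.38)&(P[...,0]<.6)&(P[...,1]>.1)&(P[...,1]<.42)
        m=cv2.erode(m.astype(np.uint8),np.ones((2,2)))>0
        if m.sum()<50: print(n,m.sum());continue
        Q=P[m];v=cv2.fitLine((Q[:,:2]*1000).astype(np.float32),cv2.DIST_HUBER,0,.01,.01).ravel();t=v[1]/v[0]
        print(n,m.sum(),"yaw",round(np.arctan(t),4),"y@.48",round(v[3]+t*(480-v[2]),1),"x",np.round(np.percentile(Q[:,0],[1,99]),4),rect(Q[:,:2]))
E
python3 - <<'E'
from h import *
im,P=look("rack red_board green_board blue_board yellow_board".split(),"w3");boards(im,P)
go(.485,.175,.2,.03)
E
```

```text
time: 10.95
position: [0.4186, 0.2563, 0.2889]
tool_rot: [3.14, 0.052, 0.0]
ft_force: [0.3, -0.6, 0.3]
grip_width: 0.413
grip_force: 0.0
rack [([0.4794, 0.2621, -0.0012], 0.84, [278, 124])]
red_board []
green_board [([0.5211, 0.5208, 0.0039], 0.82, [73, 83]), ([0.4833, 0.2879, 0.0091], 0.65, [258, 121])]
blue_board [([0.4749, 0.3431, 0.0115], 0.82, [215, 126]), ([0.4846, -0.0072, -0.0003], 0.55, [483, 127])]
yellow_board [([0.4873, 0.1793, 0.01], 0.77, [344, 120]), ([0.4883, -0.0047, 0.0146], 0.36, [489, 124]), ([0.4782, 0.2622, -0.0024], 0.21, [279, 125])]
red 1903 yaw 0.0369 y@.48 231.8 x [0.4037 0.5556] (array([478.9, 231.7]), 156.8, 11.0, 2.04)
yellow 1911 yaw 0.0353 y@.48 178.2 x [0.4086 0.5617] (array([484.6, 178. ]), 156.5, 11.2, 2.11)
green 1843 yaw 0.0421 y@.48 285.6 x [0.4061 0.5585] (array([482.1, 285.5]), 156.4, 10.7, 2.08)
blue 1893 yaw 0.039 y@.48 339.0 x [0.4016 0.554 ] (array([477.4, 339.1]), 156.5, 10.6, 2.03)
go [63.6 83.2 89. ] turn 0.02 pos [0.4188 0.2562 0.289 ] yaw 0.0315 tilt [-0. -0.] F [-1.  -0.5 -0.1] w 35.9 t 11.25
```

View pics/w3.png

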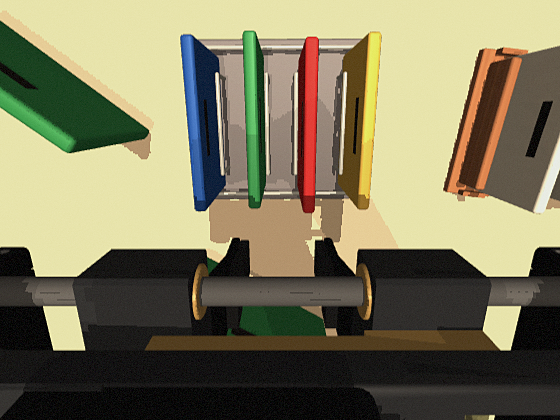

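The wrist view shows the rack with blue (195,120), green (252,120), red (310,120) and yellow (368,120), all upright. Picking yellow.

```bash
python3 -m crank '[{"tx":20,"ty":30,"tz":30,"turn":0},{"tx":45,"ty":60,"tz":60,"turn":0},{"tx":63,"ty":80,"tz":100,"turn":-0.06},{"tx":63,"ty":80,"tz":110,"turn":-0.06},{"tx":63,"ty":80,"tz":110,"turn":-0.06}]'; python3 -c "
from h import *
go(.4846,.1775,.113,.037)"
```

```text
time: 11.88
position: [0.4833, 0.1799, 0.1789]
tool_rot: [-3.14, -0.061, 0.002]
ft_force: [-0.9, -0.2, 1.0]
grip_width: 0.416
grip_force: 0.0
go [ 1.3  2.5 65.9] turn 0.02 pos [0.4833 0.1799 0.1789] yaw 0.0391 tilt [-0.001  0.001] F [-0.9 -0.2  1. ] w 36.2 t 11.875
```

```bash
python3 -m crank '[{"tx":1.5,"ty":2.5,"tz":30,"turn":0},{"tx":1.5,"ty":2.5,"tz":55,"turn":0},{"tx":1.5,"ty":2.5,"tz":66,"turn":0},{"tx":1.5,"ty":2.5,"tz":66,"turn":0},{"tx":1.5,"ty":2.5,"tz":66,"turn":0}]' 
python3 -m crank '[{"tx":0,"ty":0,"tz":0,"turn":0},{"tx":0,"ty":0,"tz":0,"turn":0},{"tx":0,"ty":0,"tz":0,"turn":0},{"tx":0,"ty":0,"tz":0,"turn":0},{"tx":0,"ty":0,"tz":0,"turn":0}]' 0 30
python3 -m crank '[{"tx":0,"ty":0,"tz":-15,"turn":0},{"tx":0,"ty":0,"tz":-50,"turn":0},{"tx":0,"ty":0,"tz":-100,"turn":0},{"tx":0,"ty":0,"tz":-155,"turn":0},{"tx":0,"ty":20,"tz":-160,"turn":0}]' 
python3 -c "
from h import *
go(.5206,-.3915,.27,.104)"
```

```text
time: 12.5
position: [0.4863, 0.1774, 0.1145]
tool_rot: [-3.141, -0.061, -0.004]
ft_force: [-0.1, 0.2, 0.2]
grip_width: 0.407
grip_force: 0.0
time: 13.12
position: [0.4856, 0.1766, 0.1131]
tool_rot: [3.141, 0.061, 0.0]
ft_force: [-1.1, 0.9, 1.6]
grip_width: 0.134
grip_force: 29.9
time: 13.75
position: [0.4878, 0.1597, 0.2784]
tool_rot: [-3.139, -0.067, -0.013]
ft_force: [-0.2, 0.1, -2.2]
grip_width: 0.135
grip_force: 29.9
go [  9.1 552.1   7.3] turn -0.7 pos [0.4878 0.1597 0.2784] yaw 0.0428 tilt [0.008 0.002] F [-0.2  0.1 -2.2] w 11.8 t 13.75
```

```bash
python3 -m crank '[{"tx":1,"ty":50,"tz":0,"turn":0},{"tx":2,"ty":105,"tz":0,"turn":0},{"tx":3,"ty":160,"tz":0,"turn":-0.2},{"tx":4,"ty":215,"tz":0,"turn":-0.3},{"tx":5,"ty":270,"tz":0,"turn":-0.4}]' 
python3 -m crank '[{"tx":0,"ty":55,"tz":0,"turn":0},{"tx":0,"ty":110,"tz":0,"turn":0},{"tx":0,"ty":165,"tz":0,"turn":-0.1},{"tx":0,"ty":220,"tz":0,"turn":-0.2},{"tx":0,"ty":265,"tz":10,"turn":-0.3}]' 
python3 -m crank '[{"tx":0,"ty":0,"tz":20,"turn":0},{"tx":0,"ty":0,"tz":40,"turn":0},{"tx":0,"ty":0,"tz":60,"turn":0},{"tx":0,"ty":0,"tz":60,"turn":0}]' 
python3 - <<'E'
from h import *
im,P=look(["slot_1","yellow_board"],"w4");np.save("w4P.npy",P);np.save("w4i.npy",im)
go(.5206,-.3915,.118,.104)
E
```

```text
time: 14.38
position: [0.5015, -0.1143, 0.2739]
tool_rot: [3.139, 0.117, 0.001]
ft_force: [0.9, -0.2, -1.3]
grip_width: 0.136
grip_force: 29.9
time: 15.0
position: [0.5212, -0.3798, 0.2643]
tool_rot: [3.136, 0.155, 0.003]
ft_force: [0.1, 0.3, -1.4]
grip_width: 0.135
grip_force: 29.9
time: 15.5
position: [0.5204, -0.3752, 0.2008]
tool_rot: [-3.135, -0.159, 0.005]
ft_force: [-1.6, 0.6, -2.0]
grip_width: 0.137
grip_force: 30.0
slot_1 [([0.5145, -0.339, 0.0143], 0.86, [246, 189]), ([0.5089, -0.2849, 0.0151], 0.83, [195, 190]), ([0.5217, -0.3944, 0.0163], 0.77, [299, 188]), ([0.5039, -0.2326, 0.0157], 0.61, [145, 189])]
yellow_board [([0.5237, -0.3775, 0.1011], 0.75, [283, 208])]
go [-2.8 14.3 86.1] turn -0.04 pos [ 0.5218 -0.3769  0.2041] yaw 0.1005 tilt [ 0.001 -0.001] F [-0.1  0.3 -1.6] w 11.6 t 15.65
```

View pics/w4.png

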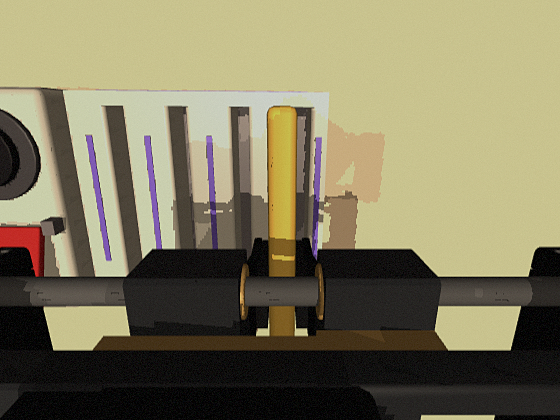

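The view shows the yellow board over slot 1 (col 282), with slots 2, 3 and 4 at about columns 241, 177 and 113. I'll measure the slot lines.

```bash
python3 - <<'E'
from h import *
im=np.load("w4i.npy");g=cv2.cvtColor(im,cv2.COLOR_RGB2GRAY).astype(float)
for k,(a,b) in {2:(222,262),3:(158,200),4:(92,138)}.items():
    C=[]
    for v in range(115,150,3):
        r=cv2.GaussianBlur(g[v:v+1],(3,1),0)[0]; d=np.diff(r)[a:b]
        l=a+np.argmin(d)+.5; e=a+np.argmax(d)+.5
        L,E=ray("wrist",(l,v),.06),ray("wrist",(e,v),.06);C.append([*(L+E)/2,np.linalg.norm(L-E),l,e])
    C=np.array(C);q=np.polyfit(C[:,0],C[:,1],1);print(k,"yaw",np.arctan(q[0]),"w",np.median(C[:,2]),"y@.51",np.polyval(q,.51),C[0,3:],C[-1,3:])
P=np.load("w4P.npy");Q=P[(P[...,2]>.21)&(P[...,2]<.235)&(P[...,1]<-.34)&(P[...,0]>.54)];print(rect(Q[:,:2]))
s,M=tool();v=M[:,0];p=s["position"];print("tcp line y at .56",p[1]+(.56-p[0])*np.tan(yaw(M)),"x y",p,yaw(M))
print("far end",ray("wrist",(282,107),.221), "ster far edge",ray("wrist",(282,92),.06))
E
```

```text
2 yaw 0.23005290337944906 w 0.013953118302991025 y@.51 -0.3478458524570246 [230.5 244.5] [231.5 249.5]
3 yaw 0.07204888829438325 w 0.01575697422977804 y@.51 -0.28487833685572433 [168.5 186.5] [170.5 188.5]
4 yaw -0.14455122269915993 w 0.015596122506571806 y@.51 -0.21734781856523389 [105.5 123.5] [110.5  93.5]
(array([ 569.6, -370.3]), 60.2, 12.0, 6.01)
tcp line y at .56 -0.37304543823495245 x y [ 0.52180772 -0.37689757  0.20408331] 0.10052149891923678
far end [ 0.5994783  -0.36850241] ster far edge [ 0.61420644 -0.36727085]
```

```bash
python3 -m crank '[{"tx":0,"ty":7,"tz":10,"turn":-0.04},{"tx":0,"ty":14.5,"tz":20,"turn":-0.04},{"tx":0,"ty":14.5,"tz":30,"turn":-0.04},{"tx":0,"ty":14.5,"tz":35,"turn":-0.04},{"tx":0,"ty":14.5,"tz":35,"turn":-0.04}]' 
python3 -m crank '[{"tx":0,"ty":0,"tz":6,"turn":0},{"tx":0,"ty":0,"tz":12,"turn":0},{"tx":0,"ty":0,"tz":20,"turn":0},{"tx":0,"ty":0,"tz":20,"turn":0}]' 
python3 -c "
from h import *
go(.5206,-.392,.118,.104);print(ctrl.get_state()['torque'])"
```

```text
time: 16.27
position: [0.5224, -0.3912, 0.1673]
tool_rot: [-3.136, -0.162, 0.001]
ft_force: [0.4, 0.4, -2.3]
grip_width: 0.135
grip_force: 30.0
time: 16.77
position: [0.5221, -0.3914, 0.147]
tool_rot: [-3.137, -0.162, 0.002]
ft_force: [0.7, -0.5, -1.1]
grip_width: 0.135
grip_force: 30.0
go [-1.5  0.4 29. ] turn -0.01 pos [ 0.5221 -0.3914  0.147 ] yaw 0.1031 tilt [-0.001  0.001] F [ 0.7 -0.5 -1.1] w 11.8 t 16.775
[-0.03240068  0.04829504 -0.04740319]
```

```bash
python3 -m crank '[{"tx":0,"ty":0,"tz":10,"turn":0},{"tx":0,"ty":0,"tz":20,"turn":0},{"tx":0,"ty":0,"tz":27,"turn":0},{"tx":0,"ty":0,"tz":29.5,"turn":0},{"tx":0,"ty":0,"tz":29.5,"turn":0}]' 
python3 -c "
from h import *
go(.5206,-.392,.118,.104)"
```

```text
time: 17.4
position: [0.5228, -0.3916, 0.1186]
tool_rot: [3.137, 0.162, 0.001]
ft_force: [-0.2, -0.5, -2.7]
grip_width: 0.133
grip_force: 30.0
go [-2.2  0.1  0.6] turn -0.01 pos [ 0.5228 -0.3916  0.1186] yaw 0.1032 tilt [ 0. -0.] F [-0.2 -0.5 -2.7] w 11.6 t 17.4
```

```bash
python3 -m crank '[{"tx":0,"ty":0,"tz":1,"turn":0},{"tx":0,"ty":0,"tz":1.5,"turn":0},{"tx":0,"ty":0,"tz":1.5,"turn":0}]' 
python3 -m crank '[{"tx":0,"ty":0,"tz":0,"turn":0},{"tx":0,"ty":0,"tz":0,"turn":0},{"tx":0,"ty":0,"tz":0,"turn":0},{"tx":0,"ty":0,"tz":0,"turn":0}]' 36 30
python3 -m crank '[{"tx":0,"ty":0,"tz":-30,"turn":0},{"tx":0,"ty":0,"tz":-80,"turn":0},{"tx":0,"ty":0,"tz":-130,"turn":0},{"tx":0,"ty":-40,"tz":-140,"turn":0},{"tx":0,"ty":-100,"tz":-140,"turn":0}]' 
python3 -m crank '[{"tx":-8,"ty":-60,"tz":0,"turn":0.1},{"tx":-16,"ty":-120,"tz":0,"turn":0.2},{"tx":-24,"ty":-180,"tz":0,"turn":0.3},{"tx":-32,"ty":-240,"tz":0,"turn":0.4},{"tx":-40,"ty":-300,"tz":0,"turn":0.5}]' 
python3 -c "
from h import *
go(.479,.2312,.18,.037)"
```

```text
time: 17.77
position: [0.523, -0.3918, 0.1182]
tool_rot: [3.136, 0.162, 0.001]
ft_force: [-1.6, 0.6, 4.3]
grip_width: 0.135
grip_force: 30.0
time: 18.27
position: [0.5226, -0.3916, 0.1168]
tool_rot: [-3.137, -0.162, 0.0]
ft_force: [0.1, 0.4, -0.8]
grip_width: 0.403
grip_force: 0.0
time: 18.9
position: [0.5126, -0.2931, 0.2584]
tool_rot: [3.136, 0.156, 0.004]
ft_force: [-0.2, 1.3, 0.3]
grip_width: 0.415
grip_force: 0.0
time: 19.52
position: [0.441, 0.0041, 0.2572]
tool_rot: [3.14, 0.093, 0.001]
ft_force: [0.8, -0.1, -0.5]
grip_width: 0.411
grip_force: 0.0
go [  51.3 -224.5   77.1] turn 0.25 pos [0.441  0.0041 0.2572] yaw 0.0592 tilt [ 0.001 -0.001] F [ 0.8 -0.1 -0.5] w 35.8 t 19.525
```

```bash
python3 -m crank '[{"tx":12,"ty":-55,"tz":0,"turn":0.1},{"tx":25,"ty":-110,"tz":0,"turn":0.2},{"tx":40,"ty":-170,"tz":20,"turn":0.25},{"tx":51,"ty":-224,"tz":50,"turn":0.25},{"tx":51,"ty":-224,"tz":77,"turn":0.25}]' 
python3 -m crank '[{"tx":0,"ty":0,"tz":0,"turn":0},{"tx":0,"ty":0,"tz":0,"turn":0}]' 
python3 -c "
from h import *
go(.479,.2312,.113,.037)"
```

```text
time: 20.15
position: [0.4782, 0.2344, 0.1795]
tool_rot: [-3.137, -0.071, -0.0]
ft_force: [-1.1, -0.9, -0.5]
grip_width: 0.412
grip_force: 0.0
time: 20.4
position: [0.4799, 0.2282, 0.181]
tool_rot: [3.141, 0.057, 0.002]
ft_force: [-0.5, 0.2, 0.3]
grip_width: 0.415
grip_force: 0.0
go [-0.9 -3.1 68. ] turn -0.01 pos [0.4799 0.2282 0.181 ] yaw 0.0364 tilt [ 0.001 -0.   ] F [-0.5  0.2  0.3] w 36.1 t 20.4
```

```bash
python3 -m crank '[{"tx":-1,"ty":-2.5,"tz":30,"turn":0},{"tx":-1,"ty":-2.5,"tz":55,"turn":0},{"tx":-1,"ty":-2.5,"tz":68,"turn":0},{"tx":-1,"ty":-2.5,"tz":68,"turn":0},{"tx":-1,"ty":-2.5,"tz":68,"turn":0}]' 
python3 -m crank '[{"tx":0,"ty":0,"tz":0,"turn":0},{"tx":0,"ty":0,"tz":0,"turn":0},{"tx":0,"ty":0,"tz":0,"turn":0},{"tx":0,"ty":0,"tz":0,"turn":0},{"tx":0,"ty":0,"tz":0,"turn":0}]' 0 30
python3 -m crank '[{"tx":0,"ty":0,"tz":-15,"turn":0},{"tx":0,"ty":0,"tz":-50,"turn":0},{"tx":0,"ty":0,"tz":-100,"turn":0},{"tx":0,"ty":0,"tz":-155,"turn":0},{"tx":0,"ty":20,"tz":-160,"turn":0}]' 
python3 -c "
from h import *
go(.515,-.3381,.27,.104)"
```

```text
time: 21.02
position: [0.4791, 0.2314, 0.1133]
tool_rot: [-3.141, -0.058, -0.003]
ft_force: [1.0, 0.5, -0.2]
grip_width: 0.411
grip_force: 0.0
time: 21.65
position: [0.4782, 0.2315, 0.1122]
tool_rot: [-3.141, -0.059, -0.0]
ft_force: [-0.7, 0.3, 1.1]
grip_width: 0.135
grip_force: 30.0
time: 22.28
position: [0.48, 0.2143, 0.2772]
tool_rot: [-3.138, -0.066, -0.012]
ft_force: [-0.0, -0.2, -3.3]
grip_width: 0.138
grip_force: 30.0
go [ 11.9 553.4   5.7] turn -0.71 pos [0.48   0.2143 0.2772] yaw 0.0418 tilt [0.008 0.003] F [-0.  -0.2 -3.3] w 12.0 t 22.275
```

```bash
python3 -m crank '[{"tx":1,"ty":50,"tz":0,"turn":0},{"tx":3,"ty":105,"tz":0,"turn":0},{"tx":5,"ty":160,"tz":0,"turn":-0.2},{"tx":6,"ty":215,"tz":0,"turn":-0.3},{"tx":8,"ty":270,"tz":0,"turn":-0.4}]' 
python3 -m crank '[{"tx":0,"ty":55,"tz":0,"turn":0},{"tx":0,"ty":110,"tz":0,"turn":0},{"tx":0,"ty":165,"tz":0,"turn":-0.1},{"tx":0,"ty":220,"tz":0,"turn":-0.2},{"tx":0,"ty":275,"tz":10,"turn":-0.3}]' 
python3 -m crank '[{"tx":0,"ty":0,"tz":20,"turn":0},{"tx":0,"ty":0,"tz":40,"turn":0},{"tx":0,"ty":0,"tz":60,"turn":0},{"tx":0,"ty":0,"tz":80,"turn":0},{"tx":0,"ty":0,"tz":80,"turn":0}]' 
python3 -m crank '[{"tx":0,"ty":0,"tz":0,"turn":0}]' 
python3 -c "
from h import *
go(.515,-.3381,.147,.104)"
```

```text
time: 22.9
position: [0.4966, -0.0598, 0.2727]
tool_rot: [3.139, 0.115, 0.001]
ft_force: [1.0, 0.4, -2.8]
grip_width: 0.139
grip_force: 30.0
time: 23.52
position: [0.5173, -0.3343, 0.2634]
tool_rot: [3.137, 0.156, 0.003]
ft_force: [0.7, 0.8, -2.6]
grip_width: 0.135
grip_force: 30.0
time: 24.15
position: [0.516, -0.3312, 0.1799]
tool_rot: [-3.135, -0.157, 0.005]
ft_force: [-0.1, -0.6, -2.1]
grip_width: 0.134
grip_force: 30.0
time: 24.28
position: [0.5175, -0.3324, 0.1827]
tool_rot: [3.137, 0.156, 0.001]
ft_force: [-0.5, 0.5, -1.9]
grip_width: 0.133
grip_force: 30.0
go [-3.1  5.4 35.7] turn -0.05 pos [ 0.5175 -0.3324  0.1827] yaw 0.0993 tilt [ 0.001 -0.001] F [-0.5  0.5 -1.9] w 11.6 t 24.275
```

```bash
python3 -m crank '[{"tx":-1,"ty":3,"tz":0,"turn":-0.05},{"tx":-2,"ty":5.5,"tz":5,"turn":-0.05},{"tx":-2,"ty":5.5,"tz":15,"turn":-0.05},{"tx":-2,"ty":5.5,"tz":15,"turn":-0.05}]' 
python3 -m crank '[{"tx":0,"ty":0,"tz":6,"turn":0},{"tx":0,"ty":0,"tz":12,"turn":0},{"tx":0,"ty":0,"tz":20,"turn":0},{"tx":0,"ty":0,"tz":20,"turn":0}]' 
python3 -c "
from h import *
go(.515,-.3381,.1175,.104)"
```

```text
time: 24.78
position: [0.5147, -0.3378, 0.1655]
tool_rot: [-3.136, -0.162, 0.003]
ft_force: [-0.1, 0.2, -3.3]
grip_width: 0.136
grip_force: 30.0
time: 25.28
position: [0.515, -0.3379, 0.146]
tool_rot: [-3.136, -0.162, 0.002]
ft_force: [0.8, 0.2, -2.6]
grip_width: 0.14
grip_force: 30.0
go [ 0.   0.2 28.5] turn -0.01 pos [ 0.515  -0.3379  0.146 ] yaw 0.1032 tilt [-0.002  0.001] F [ 0.8  0.2 -2.6] w 12.2 t 25.275
```

Clean entry. Seat, release and go to green.

```bash
python3 -m crank '[{"tx":0,"ty":0,"tz":10,"turn":0},{"tx":0,"ty":0,"tz":20,"turn":0},{"tx":0,"ty":0,"tz":27,"turn":0},{"tx":0,"ty":0,"tz":29.5,"turn":0},{"tx":0,"ty":0,"tz":29.5,"turn":0}]' 
python3 -m crank '[{"tx":0,"ty":0,"tz":0,"turn":0},{"tx":0,"ty":0,"tz":0,"turn":0},{"tx":0,"ty":0,"tz":0,"turn":0},{"tx":0,"ty":0,"tz":0,"turn":0}]' 36 30
python3 -m crank '[{"tx":0,"ty":0,"tz":-30,"turn":0},{"tx":0,"ty":0,"tz":-80,"turn":0},{"tx":0,"ty":0,"tz":-130,"turn":0},{"tx":0,"ty":-40,"tz":-140,"turn":0},{"tx":0,"ty":-100,"tz":-140,"turn":0}]' 
python3 -m crank '[{"tx":-8,"ty":-60,"tz":0,"turn":0.1},{"tx":-16,"ty":-120,"tz":0,"turn":0.2},{"tx":-24,"ty":-180,"tz":0,"turn":0.3},{"tx":-32,"ty":-240,"tz":0,"turn":0.4},{"tx":-40,"ty":-300,"tz":0,"turn":0.5}]' 
python3 -c "
from h import *
go(.482,.285,.18,.037)"
```

```text
time: 25.9
position: [0.5158, -0.3383, 0.1176]
tool_rot: [3.137, 0.162, 0.001]
ft_force: [0.9, 0.5, -1.7]
grip_width: 0.137
grip_force: 30.0
time: 26.4
position: [0.5157, -0.3383, 0.1178]
tool_rot: [3.137, 0.162, 0.0]
ft_force: [0.0, 0.3, 0.2]
grip_width: 0.401
grip_force: 0.0
time: 27.02
position: [0.5057, -0.2396, 0.2591]
tool_rot: [3.136, 0.156, 0.005]
ft_force: [1.3, 0.0, -0.7]
grip_width: 0.417
grip_force: 0.0
time: 27.65
position: [0.434, 0.0575, 0.2578]
tool_rot: [3.139, 0.093, 0.002]
ft_force: [0.2, 0.9, -0.5]
grip_width: 0.415
grip_force: 0.0
go [  61.4 -224.3   77.6] turn 0.26 pos [0.434  0.0575 0.2578] yaw 0.0593 tilt [ 0.001 -0.001] F [ 0.2  0.9 -0.5] w 36.1 t 27.65
```

```bash
python3 -m crank '[{"tx":12,"ty":-55,"tz":0,"turn":0.1},{"tx":28,"ty":-110,"tz":0,"turn":0.2},{"tx":45,"ty":-170,"tz":20,"turn":0.25},{"tx":61,"ty":-221,"tz":50,"turn":0.25},{"tx":61,"ty":-221,"tz":77,"turn":0.25}]' 
python3 -m crank '[{"tx":0,"ty":0,"tz":0,"turn":0},{"tx":0,"ty":0,"tz":0,"turn":0}]' 
python3 -c "
from h import *
go(.482,.285,.113,.037)"
```

```text
time: 28.28
position: [0.4809, 0.2853, 0.179]
tool_rot: [-3.136, -0.07, 0.005]
ft_force: [-0.2, -0.6, -0.4]
grip_width: 0.413
grip_force: 0.0
time: 28.52
position: [0.483, 0.2793, 0.1817]
tool_rot: [3.141, 0.057, 0.003]
ft_force: [-0.0, -0.2, 0.7]
grip_width: 0.412
grip_force: 0.0
go [-0.9 -5.7 68.7] turn -0.01 pos [0.483  0.2793 0.1817] yaw 0.0365 tilt [ 0.002 -0.   ] F [-0.  -0.2  0.7] w 35.9 t 28.525
```

```bash
python3 -m crank '[{"tx":-1,"ty":-5.5,"tz":20,"turn":0},{"tx":-1,"ty":-5.5,"tz":50,"turn":0},{"tx":-1,"ty":-5.5,"tz":68,"turn":0},{"tx":-1,"ty":-5.5,"tz":68,"turn":0},{"tx":-1,"ty":-5.5,"tz":68,"turn":0}]' 
python3 -m crank '[{"tx":0,"ty":0,"tz":0,"turn":0},{"tx":0,"ty":0,"tz":0,"turn":0},{"tx":0,"ty":0,"tz":0,"turn":0},{"tx":0,"ty":0,"tz":0,"turn":0},{"tx":0,"ty":0,"tz":0,"turn":0}]' 0 30
python3 -m crank '[{"tx":0,"ty":0,"tz":-15,"turn":0},{"tx":0,"ty":0,"tz":-50,"turn":0},{"tx":0,"ty":0,"tz":-100,"turn":0},{"tx":0,"ty":0,"tz":-155,"turn":0},{"tx":0,"ty":20,"tz":-160,"turn":0}]' 
python3 -c "
from h import *
go(.5095,-.2844,.27,.104)"
```

```text
time: 29.15
position: [0.4816, 0.2856, 0.1134]
tool_rot: [-3.14, -0.059, -0.002]
ft_force: [-0.1, 0.2, 0.6]
grip_width: 0.412
grip_force: 0.0
time: 29.78
position: [0.4813, 0.2854, 0.1128]
tool_rot: [-3.141, -0.059, -0.001]
ft_force: [0.3, -0.3, 2.0]
grip_width: 0.137
grip_force: 30.0
time: 30.4
position: [0.4825, 0.2687, 0.2776]
tool_rot: [-3.137, -0.066, -0.011]
ft_force: [-0.2, -0.4, -2.2]
grip_width: 0.132
grip_force: 30.0
go [  3.8 553.8   5.5] turn -0.71 pos [0.4825 0.2687 0.2776] yaw 0.0418 tilt [0.007 0.004] F [-0.2 -0.4 -2.2] w 11.5 t 30.4
```

```bash
python3 -m crank '[{"tx":0,"ty":50,"tz":0,"turn":0},{"tx":-1,"ty":105,"tz":0,"turn":0},{"tx":-1,"ty":160,"tz":0,"turn":-0.2},{"tx":-2,"ty":215,"tz":0,"turn":-0.3},{"tx":-2,"ty":270,"tz":0,"turn":-0.4}]' 
python3 -m crank '[{"tx":0,"ty":55,"tz":0,"turn":0},{"tx":0,"ty":110,"tz":0,"turn":0},{"tx":0,"ty":165,"tz":0,"turn":-0.1},{"tx":0,"ty":220,"tz":0,"turn":-0.25},{"tx":0,"ty":275,"tz":10,"turn":-0.35}]' 
python3 -m crank '[{"tx":0,"ty":5,"tz":20,"turn":0},{"tx":0,"ty":5,"tz":40,"turn":0},{"tx":0,"ty":5,"tz":60,"turn":0},{"tx":0,"ty":5,"tz":80,"turn":0},{"tx":0,"ty":5,"tz":80,"turn":0}]' 
python3 -m crank '[{"tx":0,"ty":0,"tz":0,"turn":0}]' 
python3 -c "
from h import *
go(.5095,-.2844,.147,.104)"
```

```text
time: 31.02
position: [0.4896, -0.0061, 0.2733]
tool_rot: [3.138, 0.115, 0.001]
ft_force: [0.5, -0.8, -2.2]
grip_width: 0.136
grip_force: 30.0
time: 31.65
position: [0.5104, -0.2805, 0.2639]
tool_rot: [3.136, 0.163, 0.003]
ft_force: [0.4, 0.3, -1.0]
grip_width: 0.136
grip_force: 30.0
time: 32.28
position: [0.5094, -0.2826, 0.1806]
tool_rot: [-3.135, -0.164, 0.005]
ft_force: [-0.1, -0.2, -2.1]
grip_width: 0.134
grip_force: 30.0
time: 32.4
position: [0.511, -0.2837, 0.1831]
tool_rot: [3.137, 0.163, 0.001]
ft_force: [0.7, 0.0, -1.9]
grip_width: 0.135
grip_force: 30.0
go [-1.6  0.6 36.1] turn -0.0 pos [ 0.511  -0.2837  0.1831] yaw 0.1038 tilt [ 0.001 -0.001] F [ 0.7  0.  -1.9] w 11.8 t 32.4
```

```bash
python3 -m crank '[{"tx":-1,"ty":0.5,"tz":5,"turn":0},{"tx":-1,"ty":0.5,"tz":15,"turn":0},{"tx":-1,"ty":0.5,"tz":25,"turn":0},{"tx":-1,"ty":0.5,"tz":35,"turn":0},{"tx":-1,"ty":0.5,"tz":35,"turn":0}]' 
python3 -c "
from h import *
go(.5095,-.2844,.1175,.104)"
```

```text
time: 33.02
position: [0.5088, -0.2843, 0.1462]
tool_rot: [-3.136, -0.162, 0.003]
ft_force: [-0.8, -0.7, -2.1]
grip_width: 0.136
grip_force: 30.0
go [ 0.7  0.2 28.7] turn -0.01 pos [ 0.5088 -0.2843  0.1462] yaw 0.1031 tilt [-0.002  0.001] F [-0.8 -0.7 -2.1] w 11.9 t 33.025
```

```bash
python3 -m crank '[{"tx":0,"ty":0,"tz":10,"turn":0},{"tx":0,"ty":0,"tz":20,"turn":0},{"tx":0,"ty":0,"tz":27,"turn":0},{"tx":0,"ty":0,"tz":29.5,"turn":0},{"tx":0,"ty":0,"tz":30,"turn":0}]' 
python3 -m crank '[{"tx":0,"ty":0,"tz":0,"turn":0},{"tx":0,"ty":0,"tz":0,"turn":0},{"tx":0,"ty":0,"tz":0,"turn":0},{"tx":0,"ty":0,"tz":0,"turn":0}]' 36 30
python3 -m crank '[{"tx":0,"ty":0,"tz":-30,"turn":0},{"tx":0,"ty":0,"tz":-80,"turn":0},{"tx":0,"ty":0,"tz":-130,"turn":0},{"tx":0,"ty":-40,"tz":-140,"turn":0},{"tx":0,"ty":-100,"tz":-140,"turn":0}]' 
python3 -m crank '[{"tx":-8,"ty":-60,"tz":0,"turn":0.1},{"tx":-16,"ty":-120,"tz":0,"turn":0.2},{"tx":-24,"ty":-180,"tz":0,"turn":0.3},{"tx":-28,"ty":-240,"tz":0,"turn":0.4},{"tx":-30,"ty":-300,"tz":0,"turn":0.5}]' 
python3 -c "
from h import *
go(.4774,.3388,.18,.037)"
```

```text
time: 33.65
position: [0.5097, -0.2845, 0.1178]
tool_rot: [3.137, 0.162, 0.0]
ft_force: [-2.6, 1.0, 2.6]
grip_width: 0.133
grip_force: 30.0
time: 34.15
position: [0.5097, -0.2845, 0.1177]
tool_rot: [3.137, 0.162, 0.0]
ft_force: [-0.9, -0.4, 0.9]
grip_width: 0.405
grip_force: 0.0
time: 34.78
position: [0.4999, -0.1857, 0.259]
tool_rot: [3.136, 0.156, 0.005]
ft_force: [0.6, 0.8, 0.5]
grip_width: 0.417
grip_force: 0.0
time: 35.4
position: [0.438, 0.1122, 0.2577]
tool_rot: [3.139, 0.093, 0.002]
ft_force: [1.4, 0.9, 0.6]
grip_width: 0.412
grip_force: 0.0
go [  52.6 -224.    77.4] turn 0.25 pos [0.438  0.1122 0.2577] yaw 0.059 tilt [ 0.001 -0.002] F [1.4 0.9 0.6] w 35.9 t 35.4
```

```bash
python3 -m crank '[{"tx":12,"ty":-55,"tz":0,"turn":0.1},{"tx":28,"ty":-110,"tz":0,"turn":0.2},{"tx":40,"ty":-170,"tz":20,"turn":0.25},{"tx":52,"ty":-226,"tz":50,"turn":0.25},{"tx":52,"ty":-226,"tz":77,"turn":0.25}]' 
python3 -m crank '[{"tx":0,"ty":0,"tz":0,"turn":0},{"tx":0,"ty":0,"tz":0,"turn":0}]' 
python3 -c "
from h import *
go(.4774,.3388,.113,.037)"
```

```text
time: 36.02
position: [0.4737, 0.346, 0.1791]
tool_rot: [-3.136, -0.075, 0.005]
ft_force: [0.3, -1.3, -0.5]
grip_width: 0.411
grip_force: 0.0
time: 36.28
position: [0.478, 0.3383, 0.1816]
tool_rot: [3.141, 0.057, 0.002]
ft_force: [0.6, -0.2, 0.6]
grip_width: 0.414
grip_force: 0.0
go [-0.6 -0.5 68.6] turn -0.01 pos [0.478  0.3383 0.1816] yaw 0.036 tilt [ 0.001 -0.   ] F [ 0.6 -0.2  0.6] w 36.0 t 36.275
```

```bash
python3 -m crank '[{"tx":-0.5,"ty":-0.5,"tz":20,"turn":0},{"tx":-0.5,"ty":-0.5,"tz":50,"turn":0},{"tx":-0.5,"ty":-0.5,"tz":68,"turn":0},{"tx":-0.5,"ty":-0.5,"tz":68,"turn":0},{"tx":-0.5,"ty":-0.5,"tz":68,"turn":0}]' 
python3 -m crank '[{"tx":0,"ty":0,"tz":0,"turn":0},{"tx":0,"ty":0,"tz":0,"turn":0},{"tx":0,"ty":0,"tz":0,"turn":0},{"tx":0,"ty":0,"tz":0,"turn":0},{"tx":0,"ty":0,"tz":0,"turn":0}]' 0 30
python3 -m crank '[{"tx":0,"ty":0,"tz":-15,"turn":0},{"tx":0,"ty":0,"tz":-50,"turn":0},{"tx":0,"ty":0,"tz":-100,"turn":0},{"tx":0,"ty":0,"tz":-155,"turn":0},{"tx":0,"ty":20,"tz":-160,"turn":0}]' 
python3 -c "
from h import *
go(.504,-.2307,.27,.104)"
```

```text
time: 36.9
position: [0.477, 0.3398, 0.1134]
tool_rot: [-3.14, -0.059, -0.002]
ft_force: [-1.3, -0.9, 0.3]
grip_width: 0.416
grip_force: 0.0
time: 37.52
position: [0.4766, 0.3397, 0.1128]
tool_rot: [-3.141, -0.059, -0.001]
ft_force: [-0.2, 0.2, 2.0]
grip_width: 0.137
grip_force: 30.0
time: 38.15
position: [0.4773, 0.323, 0.2777]
tool_rot: [-3.136, -0.065, -0.009]
ft_force: [-0.1, 0.0, -2.4]
grip_width: 0.133
grip_force: 30.0
go [  3.7 554.4   5. ] turn -0.72 pos [0.4773 0.323  0.2777] yaw 0.0415 tilt [0.006 0.005] F [-0.1  0.  -2.4] w 11.6 t 38.15
```

```bash
python3 -m crank '[{"tx":0,"ty":50,"tz":0,"turn":0},{"tx":-1,"ty":105,"tz":0,"turn":0},{"tx":-1,"ty":160,"tz":0,"turn":-0.2},{"tx":-2,"ty":215,"tz":0,"turn":-0.3},{"tx":-2,"ty":270,"tz":0,"turn":-0.4}]' 
python3 -m crank '[{"tx":0,"ty":55,"tz":0,"turn":0},{"tx":0,"ty":110,"tz":0,"turn":0},{"tx":0,"ty":165,"tz":0,"turn":-0.1},{"tx":0,"ty":220,"tz":0,"turn":-0.25},{"tx":0,"ty":275,"tz":10,"turn":-0.35}]' 
python3 -m crank '[{"tx":0,"ty":5,"tz":20,"turn":0},{"tx":0,"ty":5,"tz":40,"turn":0},{"tx":0,"ty":5,"tz":60,"turn":0},{"tx":0,"ty":5,"tz":80,"turn":0},{"tx":0,"ty":5,"tz":80,"turn":0}]' 
python3 -m crank '[{"tx":0,"ty":0,"tz":0,"turn":0}]' 
python3 -c "
from h import *
go(.504,-.2307,.147,.104)"
```

```text
time: 38.78
position: [0.4849, 0.0482, 0.2728]
tool_rot: [3.137, 0.115, 0.0]
ft_force: [0.6, 0.5, -2.6]
grip_width: 0.138
grip_force: 30.0
time: 39.4
position: [0.5058, -0.2263, 0.2637]
tool_rot: [3.136, 0.163, 0.002]
ft_force: [0.8, 0.1, -1.2]
grip_width: 0.137
grip_force: 30.0
time: 40.02
position: [0.5048, -0.2285, 0.1808]
tool_rot: [-3.136, -0.164, 0.005]
ft_force: [-0.4, 0.0, -1.6]
grip_width: 0.136
grip_force: 30.0
time: 40.15
position: [0.5064, -0.2294, 0.1831]
tool_rot: [3.137, 0.163, 0.001]
ft_force: [0.3, 0.8, -1.7]
grip_width: 0.129
grip_force: 30.0
go [-2.6  1.1 36.1] turn -0.0 pos [ 0.5064 -0.2294  0.1831] yaw 0.1039 tilt [ 0.001 -0.   ] F [ 0.3  0.8 -1.7] w 11.2 t 40.15
```

```bash
python3 -m crank '[{"tx":-2,"ty":1,"tz":5,"turn":0},{"tx":-2,"ty":1,"tz":15,"turn":0},{"tx":-2,"ty":1,"tz":25,"turn":0},{"tx":-2,"ty":1,"tz":35,"turn":0},{"tx":-2,"ty":1,"tz":35,"turn":0}]' 
python3 -c "
from h import *
go(.504,-.2307,.1175,.104)"
```

```text
time: 40.78
position: [0.5033, -0.2305, 0.1463]
tool_rot: [-3.136, -0.162, 0.003]
ft_force: [0.2, -0.8, -1.7]
grip_width: 0.135
grip_force: 30.0
go [ 0.7  0.3 28.8] turn -0.01 pos [ 0.5033 -0.2305  0.1463] yaw 0.1033 tilt [-0.002  0.001] F [ 0.2 -0.8 -1.7] w 11.7 t 40.775
```

```bash
python3 -m crank '[{"tx":0,"ty":0,"tz":10,"turn":0},{"tx":0,"ty":0,"tz":20,"turn":0},{"tx":0,"ty":0,"tz":27,"turn":0},{"tx":0,"ty":0,"tz":29.5,"turn":0},{"tx":0,"ty":0,"tz":30,"turn":0}]' 
python3 -m crank '[{"tx":0,"ty":0,"tz":0,"turn":0},{"tx":0,"ty":0,"tz":0,"turn":0},{"tx":0,"ty":0,"tz":0,"turn":0},{"tx":0,"ty":0,"tz":0,"turn":0}]' 36 30
python3 -m crank '[{"tx":0,"ty":0,"tz":-30,"turn":0},{"tx":0,"ty":0,"tz":-80,"turn":0},{"tx":0,"ty":0,"tz":-130,"turn":0},{"tx":-15,"ty":-30,"tz":-160,"turn":0},{"tx":-40,"ty":-60,"tz":-170,"turn":0}]' 
python3 -m crank '[{"tx":-20,"ty":0,"tz":0,"turn":0},{"tx":-40,"ty":10,"tz":0,"turn":0},{"tx":-40,"ty":10,"tz":0,"turn":0},{"tx":-40,"ty":10,"tz":0,"turn":0}]' 
python3 - <<'E'
from h import *
im,P=look("timer_dial_grip paddle_pad stand_slot".split(),"w5");np.save("w5P.npy",P);np.save("w5i.npy",im);go(.54,-.144,.2,.1)
im2,P2=look(["white_board","stand_slot","red_board"],"s5","scene");cv2.imwrite("pics/s5c.png",cv2.resize(im2[80:240,130:320],None,fx=3.7,fy=3.7,interpolation=cv2.INTER_CUBIC)[:,:,::-1])
for k,(sx,sy) in {"yellow1":(.5206,-.3918),"red2":(.515,-.3381),"green3":(.5095,-.2844),"blue4":(.504,-.2307),"white":(.487,-.005)}.items():
    for nm,PP in(("w",P),("s",P2)):
        m=(abs(PP[...,0]-sx)<.06)&(abs(PP[...,1]-sy-(PP[...,0]-sx)*.1)<.012)&(PP[...,2]>.11)
        if m.sum()>20: print(k,nm,m.sum(),"top",np.round(np.percentile(PP[m][:,2],[80,90,97]),4),"dy",round(np.median((PP[...,1]-sy-(PP[...,0]-sx)*.1)[m&(PP[...,2]>.125)]),4))
E
```

```text
time: 41.4
position: [0.5041, -0.2308, 0.1177]
tool_rot: [3.137, 0.162, -0.0]
ft_force: [-2.8, 0.1, 2.8]
grip_width: 0.134
grip_force: 30.0
time: 41.9
position: [0.5041, -0.2309, 0.1176]
tool_rot: [3.137, 0.162, 0.0]
ft_force: [0.2, 0.6, -0.2]
grip_width: 0.397
grip_force: 0.0
time: 42.52
position: [0.4593, -0.1741, 0.2895]
tool_rot: [-3.137, -0.165, -0.006]
ft_force: [-0.3, 0.1, 1.0]
grip_width: 0.414
grip_force: 0.0
time: 43.02
position: [0.42, -0.1888, 0.2876]
tool_rot: [-3.137, -0.163, -0.001]
ft_force: [-0.4, 0.2, 0.9]
grip_width: 0.418
grip_force: 0.0
timer_dial_grip [([0.538, -0.1442, 0.1253], 0.68, [246, 58])]
paddle_pad [([0.5265, -0.3922, 0.016], 0.65, [455, 105]), ([0.4186, -0.1506, 0.1174], 0.63, [244, 188])]
stand_slot [([0.4873, -0.0061, 0.0097], 0.57, [143, 104])]
go [124.  -31.8  87.5] turn 0.06 pos [ 0.4199 -0.1887  0.2875] yaw 0.1048 tilt [0.    0.001] F [-0.  -0.  -0.6] w 35.8 t 43.225
white_board [([0.4807, -0.0048, 0.0104], 0.77, [273, 202])]
stand_slot [([0.4865, -0.007, 0.0106], 0.84, [271, 202])]
red_board [([0.5184, -0.338, 0.0166], 0.8, [186, 143]), ([0.7562, -0.1786, -0.0008], 0.57, [157, 226])]
yellow1 w 4001 top [0.1332 0.1337 0.1342] dy 0.005
yellow1 s 344 top [0.1357 0.1373 0.1402] dy 0.0044
red2 w 3445 top [0.1334 0.1339 0.1345] dy 0.0038
red2 s 337 top [0.1363 0.138  0.1399] dy 0.0043
green3 w 2870 top [0.1336 0.134  0.1345] dy 0.0033
green3 s 336 top [0.1365 0.1379 0.1405] dy 0.0043
blue4 w 13026 top [0.3779 0.3798 0.3803] dy 0.0039
blue4 s 422 top [0.3487 0.3655 0.3809] dy 0.004
white w 2912 top [0.1309 0.1314 0.1319] dy -0.0012
white s 278 top [0.1342 0.1355 0.1371] dy 0.0018
```

View pics/w5.png

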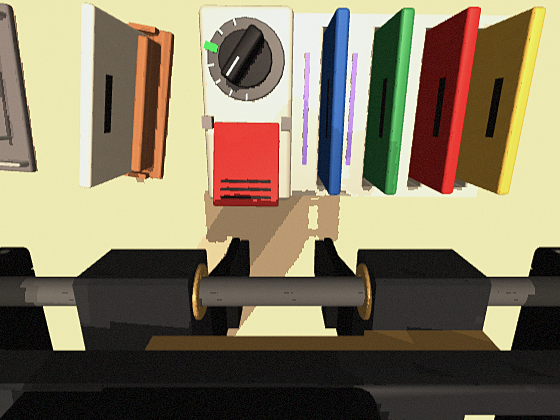

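View pics/s5c.png

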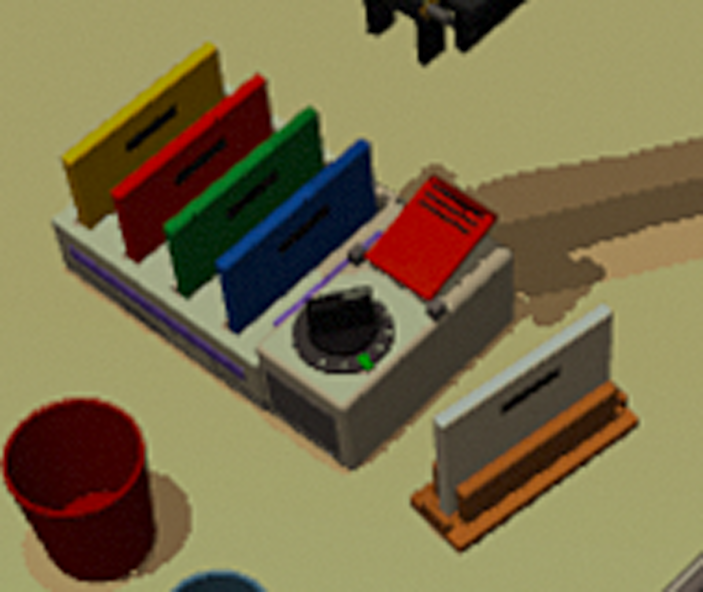

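All four boards are home (tops level at 134 mm). White is in the stand, the paddle is up, and the dial pointer is at (233,68) with the green mark at (211,46). I'll measure the dial precisely.

```bash
python3 - <<'E'
from h import *
im=np.load("w5i.npy");P=np.load("w5P.npy");g=im.astype(int)
m=(P[...,2]>.127)&(P[...,2]<.138);m[:, :205]=0;m[:,285:]=0;m[110:]=0
Q=P[m];v=cv2.fitLine((Q[:,:2]*1000).astype(np.float32),cv2.DIST_HUBER,0,.01,.01).ravel();print("bar",m.sum(),rect(Q[:,:2]),v,np.median(Q[:,2]))
w=m&(g.min(2)>110);u=np.argwhere(w)[:,::-1];print("ptr px",len(u),u.mean(0) if len(u) else"")
W=P[w];W=W[:,:2]
if len(W):print("ptr",W.mean(0),rect(W))
gm=(g[...,1]>150)&(g[...,0]<90);gm[110:]=0;gm[:,:195]=0;gm[:,240:]=0;G=P[gm];print("green",gm.sum(),np.nanmedian(G,0))
# ring of dial skirt
c=np.array([.5395,-.1445]);print("candidates angles from -x cw (yaw .104):")
for n,p in(("ptr",W.mean(0) if len(W) else c),("green",np.nanmedian(G,0)[:2])):
    d=p-rect(Q[:,:2])[0]/1000;print(n,np.degrees(np.arctan2(d[1],d[0])),((np.pi+.104)-np.arctan2(d[1],d[0]))%(2*np.pi),np.linalg.norm(d))
cv2.imwrite("pics/dial.png",cv2.resize(im[5:110,195:295],None,fx=5.5,fy=5.5,interpolation=cv2.INTER_CUBIC)[:,:,::-1])
E
```

```text
bar 995 (array([ 541.5, -139.7]), 49.2, 14.3, -29.79) [ 8.6928463e-01 -4.9431193e-01  5.4153711e+02 -1.4022969e+02] 0.13037957854386967
ptr px 63 [232.22222222  65.52380952]
ptr [ 0.53006535 -0.13318135] (array([ 529.9, -133.1]), 18.8, 2.6, -28.78)
green 29 [ 0.54887672 -0.10244725  0.09376774]
candidates angles from -x cw (yaw .104):
ptr 150.3134588798799 0.6221278860747814 0.013162218539572137
green 78.79929554528947 1.8702854980723915 0.03797608494810813
```

View pics/dial.png

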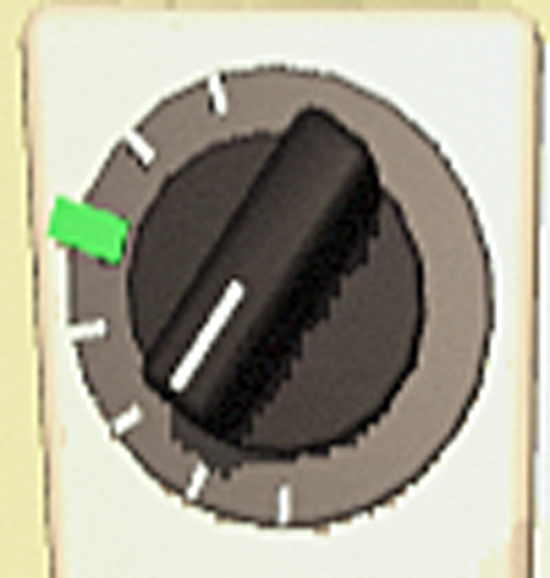

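The crop shows the pointer between ticks 1 and 2, at about 0.62 rad, with the green mark at the fifth tick. A further +1.28 rad clockwise is needed.

```bash
python3 -c "
from h import *
go(.5415,-.1402,.19,-.520);print(ctrl.get_state()['joint_positions'])"
```

```text
go [126.4 -35.9  97.5] turn 7.15 pos [ 0.4195 -0.1891  0.2874] yaw 0.1038 tilt [0.    0.001] F [-0.4  0.2  0.4] w 36.2 t 43.425
[ 1.47101622 -0.13575154 -0.9974284   1.79651539 -0.1157506   1.42025064
 -0.97176505]
```

```bash
python3 -m crank '[{"tx":30,"ty":-9,"tz":10,"turn":1.4},{"tx":60,"ty":-18,"tz":25,"turn":2.8},{"tx":95,"ty":-27,"tz":40,"turn":4.3},{"tx":126,"ty":-36,"tz":60,"turn":5.7},{"tx":126,"ty":-36,"tz":97,"turn":7.15}]' 
python3 -m crank '[{"tx":0,"ty":0,"tz":0,"turn":0},{"tx":0,"ty":0,"tz":0,"turn":0}]' 
python3 -c "
from h import *
go(.5415,-.1402,.125,-.520);print(ctrl.get_state()['joint_positions'])"
```

```text
time: 44.05
position: [0.5439, -0.1381, 0.1901]
tool_rot: [-3.031, 0.809, -0.004]
ft_force: [0.0, 0.6, -0.0]
grip_width: 0.411
grip_force: 0.0
time: 44.3
position: [0.5414, -0.1409, 0.1917]
tool_rot: [3.036, -0.806, 0.002]
ft_force: [0.2, 0.5, 0.9]
grip_width: 0.412
grip_force: 0.0
go [-0.3 -0.6 66.7] turn 0.01 pos [ 0.5414 -0.1409  0.1917] yaw -0.5192 tilt [ 0.001 -0.001] F [0.2 0.5 0.9] w 35.8 t 44.3
[ 1.13323088  0.33120949 -1.09453428  1.71929374  0.30708558  1.27822243
 -2.11903517]
```

Joint 7 is running towards its limit, so I'll use the half-turned equivalent grasp.

```bash
for i in 1 2 3 4; do python3 -m crank '[{"tx":0,"ty":0,"tz":0,"turn":-1.8},{"tx":0,"ty":0,"tz":0,"turn":-3.6},{"tx":0,"ty":0,"tz":0,"turn":-5.4},{"tx":0,"ty":0,"tz":0,"turn":-7.2},{"tx":0,"ty":0,"tz":0,"turn":-9}]' | head -3; done
python3 -m crank '[{"tx":0,"ty":0,"tz":0,"turn":0},{"tx":0,"ty":0,"tz":0,"turn":0}]' >/dev/null
python3 -c "
from h import *
go(.5415,-.1402,.125,-.520);print(ctrl.get_state()['joint_positions'])"
```

```text
time: 44.92
position: [0.5416, -0.1417, 0.1927]
tool_rot: [3.11, 0.422, 0.004]
time: 45.55
position: [0.5416, -0.1418, 0.1926]
tool_rot: [2.712, 1.579, 0.002]
time: 46.18
position: [0.5416, -0.1418, 0.1926]
tool_rot: [1.901, 2.497, -0.0]
time: 46.8
position: [0.5416, -0.1418, 0.1926]
tool_rot: [0.801, 3.035, -0.002]
go [ 0.3  1.  66.5] turn -0.04 pos [ 0.5412 -0.1412  0.1915] yaw 2.6177 tilt [ 0.001 -0.001] F [ 0.3 -0.2 -0.3] w 36.4 t 47.05
[ 1.28658248  0.49891266 -1.36942013  1.71671216  0.50304861  1.34557824
  0.86948098]
```

```bash
python3 -m crank '[{"tx":0,"ty":1,"tz":20,"turn":0},{"tx":0,"ty":1,"tz":40,"turn":0},{"tx":0,"ty":1,"tz":55,"turn":0},{"tx":0,"ty":1,"tz":66,"turn":0},{"tx":0,"ty":1,"tz":66,"turn":0}]' 
python3 -m crank '[{"tx":0,"ty":0,"tz":0,"turn":0},{"tx":0,"ty":0,"tz":0,"turn":0},{"tx":0,"ty":0,"tz":0,"turn":0},{"tx":0,"ty":0,"tz":0,"turn":0},{"tx":0,"ty":0,"tz":0,"turn":0}]' 0 25
python3 -c "
from h import *
go(.5415,-.1402,.125,-.520);print(ctrl.get_state()['joint_positions'],ctrl.get_state()['torque'])"
```

```text
time: 47.68
position: [0.5409, -0.1394, 0.1235]
tool_rot: [-0.808, -3.034, -0.0]
ft_force: [-0.5, 0.2, 0.8]
grip_width: 0.415
grip_force: 0.0
time: 48.3
position: [0.5413, -0.1406, 0.125]
tool_rot: [-0.81, -3.035, 0.002]
ft_force: [-2.7, -2.2, 6.1]
grip_width: 0.158
grip_force: 25.0
go [ 0.   0.4 -0. ] turn -0.02 pos [ 0.5413 -0.1406  0.125 ] yaw 2.62 tilt [-0.    -0.001] F [-2.7 -2.2  6.1] w 13.7 t 48.3
[ 1.23016761  0.55741215 -1.29594396  1.78962602  0.56979305  1.24118419
  0.82468519] [-0.51037048  0.51790509 -0.03827228]
```

```bash
for i in 1 2; do python3 -m crank '[{"tx":0,"ty":0,"tz":0,"turn":1.4},{"tx":0,"ty":0,"tz":0,"turn":2.9},{"tx":0,"ty":0,"tz":0,"turn":4.4},{"tx":0,"ty":0,"tz":0,"turn":5.9},{"tx":0,"ty":0,"tz":0,"turn":7.3}]'; done
python3 -m crank '[{"tx":0,"ty":0,"tz":0,"turn":0},{"tx":0,"ty":0,"tz":0,"turn":0}]' >/dev/null
python3 -c "
from h import *
go(.5415,-.1402,.125,1.3456);print(ctrl.get_state()['joint_positions'],ctrl.get_state()['torque'])"
```

```text
time: 48.92
position: [0.5414, -0.1405, 0.125]
tool_rot: [1.724, 2.625, -0.002]
ft_force: [-2.1, -2.4, 4.1]
grip_width: 0.157
grip_force: 25.0
time: 49.55
position: [0.5417, -0.1405, 0.125]
tool_rot: [2.459, 1.953, -0.001]
ft_force: [-1.2, -2.4, 3.8]
grip_width: 0.158
grip_force: 25.0
go [ 0.1 -0.2 -0. ] turn 0.03 pos [ 0.5417 -0.1404  0.125 ] yaw 1.3486 tilt [ 0.001 -0.001] F [-2.6 -3.6  5. ] w 14.3 t 49.8
[ 1.07279977  0.39542254 -1.03385889  1.79314955  0.37023057  1.16353922
 -0.29957877] [-0.73107827  0.35295964 -0.05518179]
```

```bash
python3 -m crank '[{"tx":0,"ty":0,"tz":0,"turn":0},{"tx":0,"ty":0,"tz":0,"turn":0},{"tx":0,"ty":0,"tz":0,"turn":0},{"tx":0,"ty":0,"tz":0,"turn":0}]' 36 25
python3 -m crank '[{"tx":0,"ty":0,"tz":-20,"turn":0},{"tx":0,"ty":0,"tz":-50,"turn":0},{"tx":0,"ty":0,"tz":-90,"turn":0},{"tx":0,"ty":0,"tz":-130,"turn":1.5},{"tx":0,"ty":0,"tz":-165,"turn":3}]' 
for i in 1 2; do python3 -m crank '[{"tx":0,"ty":0,"tz":0,"turn":1.2},{"tx":0,"ty":0,"tz":0,"turn":2.4},{"tx":0,"ty":0,"tz":0,"turn":3.5},{"tx":0,"ty":0,"tz":0,"turn":4.6},{"tx":0,"ty":0,"tz":0,"turn":5.7}]' | head -3; done
python3 -c "
from h import *
go(.42,-.189,.288,.104);print(ctrl.get_state()['joint_positions'])"
```

```text
time: 50.3
position: [0.5414, -0.1393, 0.1244]
tool_rot: [-2.455, -1.96, -0.0]
ft_force: [-0.0, -0.3, -0.5]
grip_width: 0.403
grip_force: 0.0
time: 50.92
position: [0.5418, -0.1392, 0.2927]
tool_rot: [2.692, 1.616, 0.002]
ft_force: [0.7, -0.7, 0.0]
grip_width: 0.414
grip_force: 0.0
time: 51.55
position: [0.5417, -0.1392, 0.2911]
tool_rot: [3.007, 0.906, 0.002]
time: 52.18
position: [0.5417, -0.1391, 0.2911]
tool_rot: [3.138, 0.138, 0.002]
go [-125.6   39.     3. ] turn -0.18 pos [ 0.5417 -0.1391  0.2911] yaw 0.0879 tilt [ 0.002 -0.   ] F [ 0.1  0.6 -0.7] w 36.0 t 52.175
[ 1.01603645  0.1977043  -0.92265207  1.58049768  0.15887348  1.440773
 -1.40054146]
```

```bash
python3 -m crank '[{"tx":-40,"ty":10,"tz":0,"turn":0},{"tx":-85,"ty":25,"tz":0,"turn":-0.2},{"tx":-126,"ty":39,"tz":0,"turn":-0.2},{"tx":-126,"ty":39,"tz":0,"turn":-0.2},{"tx":-126,"ty":39,"tz":0,"turn":-0.2}]' 0 25
python3 - <<'E'
from h import *
im,P=look("timer_dial_grip paddle_pad".split());g=im.astype(int)
m=(P[...,2]>.127)&(P[...,2]<.138);m[:, :205]=0;m[:,285:]=0;m[110:]=0
Q=P[m];print("bar",m.sum(),rect(Q[:,:2]))
w=m&(g.min(2)>110);W=P[w][:,:2];print("ptr",len(W),W.mean(0),rect(W))
b=np.radians(rect(Q[:,:2])[3]);print("angle by bar",(.104-b)%np.pi)
cv2.imwrite("pics/dial2.png",cv2.resize(im[5:110,195:295],None,fx=5.5,fy=5.5,interpolation=cv2.INTER_CUBIC)[:,:,::-1])
go(.4154,-.1535,.16,.104)
E
```

```text
time: 52.8
position: [0.4204, -0.1892, 0.2906]
tool_rot: [3.136, 0.17, 0.003]
ft_force: [0.7, 1.2, -0.5]
grip_width: 0.019
grip_force: 0.0
timer_dial_grip [([0.5382, -0.1458, 0.1255], 0.72, [248, 59])]
paddle_pad [([0.4181, -0.1515, 0.1163], 0.59, [245, 188])]
bar 965 (array([ 541.5, -139.4]), 49.3, 14.1, 77.13)
ptr 73 [ 0.54408913 -0.1266039 ] (array([ 544. , -126.6]), 18.1, 2.9, 78.47)
angle by bar 1.8994202015265669
go [ -1.4 -35.5 129.9] turn 0.07 pos [ 0.4206 -0.1887  0.2899] yaw 0.1104 tilt [0.001 0.001] F [-0.4  0.2 -0.4] w 0.6 t 52.95
```

View pics/dial2.png

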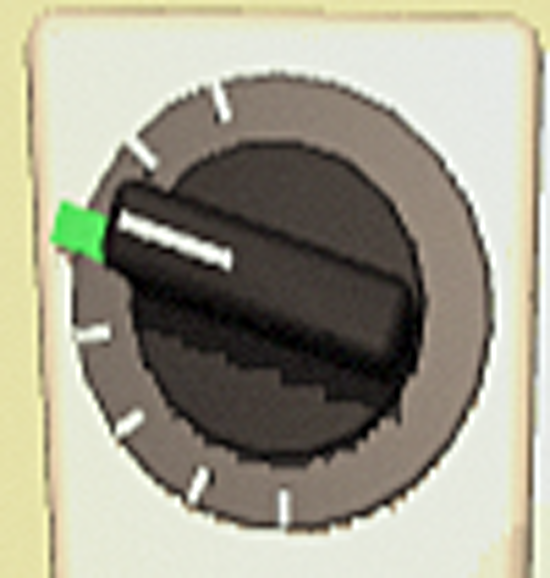

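The dial pointer now lies on the green mark (1.90 rad). Checking the stand, then going over the paddle.

```bash
python3 -m crank '[{"tx":0,"ty":-15,"tz":40,"turn":0},{"tx":-1,"ty":-35,"tz":80,"turn":0.07},{"tx":-1.5,"ty":-35.5,"tz":115,"turn":0.07},{"tx":-1.5,"ty":-35.5,"tz":130,"turn":0.07},{"tx":-1.5,"ty":-35.5,"tz":130,"turn":0.07}]'
python3 - <<'E'
from h import *
for c in("scene","side"):
    im,P=look(["white_board","stand_slot","yellow_board","red_board","green_board","blue_board","mug","canister","crock"],None,c)
    m=(P[...,2]>.11)&(P[...,2]<.15)&(P[...,0]>.38)&(P[...,0]<.6)&(abs(P[...,1])<.07)&(P[...,1]>-.04)
    print(c,m.sum(),rect(P[m&(P[...,2]>.125)][:,:2]),np.percentile(P[m][:,2],[90,97]))
go(.4154,-.1535,.119,.104)
E
```

```text
time: 53.58
position: [0.4143, -0.1542, 0.1592]
tool_rot: [-3.136, -0.161, 0.001]
ft_force: [0.3, -0.2, 1.1]
grip_width: 0.003
grip_force: 0.0
white_board [([0.4869, -0.0077, 0.0105], 0.65, [270, 202])]
stand_slot [([0.4845, -0.0032, 0.0106], 0.86, [272, 203])]
yellow_board [([0.521, -0.397, 0.0161], 0.93, [172, 133])]
red_board [([0.5156, -0.3393, 0.0164], 0.89, [186, 142])]
green_board [([0.5215, 0.5206, -0.0003], 0.96, [413, 341]), ([0.5103, -0.2859, 0.0161], 0.8, [199, 151]), ([0.2348, 0.2821, -0.0034], 0.69, [406, 213])]
blue_board [([0.513, -0.2307, 0.0116], 0.89, [211, 163])]
mug [([0.762, -0.0205, -0.0003], 0.83, [193, 263])]
canister [([0.7626, 0.1665, 0.0023], 0.61, [241, 310])]
crock [([0.7564, -0.1815, -0.0017], 0.69, [156, 225]), ([0.76, 0.1613, 0.0026], 0.69, [240, 308]), ([0.4801, 0.2597, -0.0009], 0.53, [343, 263])]
scene 438 (array([487.3,  -3.8]), 161.4, 15.7, -4.61) [0.13483856 0.13652599]
white_board [([0.486, -0.0038, 0.0123], 0.92, [300, 221])]
stand_slot [([0.4867, -0.0032, 0.0125], 0.7, [300, 221]), ([0.7676, -0.0155, -0.0011], 0.68, [244, 182])]
yellow_board []
red_board []
green_board [([0.232, 0.2844, 0.0039], 0.59, [292, 333]), ([0.5205, 0.5213, -0.0021], 0.57, [140, 318])]
blue_board [([0.5016, -0.2324, 0.0201], 0.78, [345, 185])]
mug [([0.7677, -0.0189, 0.0015], 0.93, [244, 181])]
canister [([0.7599, 0.1581, -0.0038], 0.79, [204, 207])]
crock [([0.7569, -0.1848, -0.0018], 0.94, [282, 164]), ([0.4216, -0.148, 0.125], 0.16, [351, 180])]
side 380 (array([481.7,  -5. ]), 159.8, 16.0, -5.01) [0.13352745 0.13443808]
go [ 1.4 -1.1 40.5] turn -0.03 pos [ 0.4141 -0.1547  0.1595] yaw 0.1014 tilt [-0. -0.] F [-0.4  0.3 -0.2] w 0.1 t 54.575
```

```bash
python3 -m crank '[{"tx":1,"ty":-1,"tz":10,"turn":0},{"tx":1,"ty":-1,"tz":20,"turn":0},{"tx":1,"ty":-1,"tz":30,"turn":0},{"tx":1,"ty":-1,"tz":37,"turn":0},{"tx":1,"ty":-1,"tz":40.5,"turn":0}]' 
python3 -m crank '[{"tx":0,"ty":0,"tz":1.5,"turn":0},{"tx":0,"ty":0,"tz":1.5,"turn":0}]' 
python3 -c "
from h import *
go(.4154,-.1535,.119,.104)"
```

```text
time: 55.2
position: [0.4134, -0.1539, 0.119]
tool_rot: [-3.137, -0.159, 0.007]
ft_force: [-12.8, 2.3, 33.8]
grip_width: 0.006
grip_force: 16.6
time: 55.45
position: [0.4134, -0.154, 0.1191]
tool_rot: [3.137, 0.159, -0.009]
ft_force: [-13.3, 3.2, 26.9]
grip_width: 0.009
grip_force: 13.8
go [ 2.  -0.3  0.1] turn -0.03 pos [ 0.4134 -0.154   0.1191] yaw 0.1011 tilt [-0.006 -0.001] F [-13.3   3.2  26.9] w 0.8 t 55.45
```

At the stop (27 N, well above the spring force). Hold for 2.5 s and lift.

```bash
for i in 1 2 3 4; do python3 -m crank '[{"tx":0,"ty":0,"tz":0,"turn":0},{"tx":0,"ty":0,"tz":0,"turn":0},{"tx":0,"ty":0,"tz":0,"turn":0},{"tx":0,"ty":0,"tz":0,"turn":0},{"tx":0,"ty":0,"tz":0,"turn":0}]' | sed -n '1,2p;4p'; done
python3 -m crank '[{"tx":0,"ty":0,"tz":-10,"turn":0},{"tx":0,"ty":0,"tz":-25,"turn":0},{"tx":0,"ty":0,"tz":-60,"turn":0},{"tx":0,"ty":0,"tz":-110,"turn":0},{"tx":0,"ty":0,"tz":-160,"turn":0}]'
python3 -m crank '[{"tx":0,"ty":0,"tz":0,"turn":0},{"tx":0,"ty":0,"tz":0,"turn":0},{"tx":0,"ty":0,"tz":0,"turn":0}]' >/dev/null
python3 - <<'E'
from h import *
im,P=look(["paddle_pad","stand_slot","white_board"],None,"scene")
cv2.imwrite("pics/fin.png",cv2.resize(im[80:240,130:320],None,fx=3.7,fy=3.7,interpolation=cv2.INTER_CUBIC)[:,:,::-1])
look(["stand_slot","white_board"],None,"side");go(0,0,0,0)
E
```

```text
time: 56.08
position: [0.4135, -0.1539, 0.1191]
ft_force: [-13.2, 2.7, 27.5]
time: 56.7
position: [0.4134, -0.1539, 0.1191]
ft_force: [-13.0, 3.6, 27.3]
time: 57.32
position: [0.4134, -0.1539, 0.1191]
ft_force: [-13.0, 1.8, 26.5]
time: 57.95
position: [0.4134, -0.154, 0.1191]
ft_force: [-12.9, 1.8, 26.9]
time: 58.58
position: [0.4146, -0.1533, 0.2786]
tool_rot: [-3.137, -0.16, 0.001]
ft_force: [-0.3, -1.2, -0.2]
grip_width: 0.003
grip_force: 0.0
paddle_pad [([0.4225, -0.1517, 0.1162], 0.94, [250, 137])]
stand_slot [([0.4866, -0.0046, 0.0117], 0.72, [271, 203])]
white_board [([0.4852, -0.0045, 0.0123], 0.64, [272, 202]), ([0.4842, -0.004, 0.0104], 0.33, [272, 203])]
stand_slot [([0.4858, -0.0061, 0.0133], 0.86, [301, 220]), ([0.7579, -0.1824, -0.0019], 0.3, [281, 164])]
white_board [([0.4885, -0.0014, 0.0122], 0.75, [299, 221]), ([0.419, -0.1489, 0.1213], 0.57, [352, 181]), ([0.5071, -0.258, 0.0013], 0.42, [348, 185])]
go [-397.1 -194.7  277.5] turn 1.16 pos [ 0.4149 -0.1535  0.2773] yaw 0.1016 tilt [-0.  0.] F [-0.1  0.1  0.1] w 0.1 t 59.3
```

View pics/fin.png

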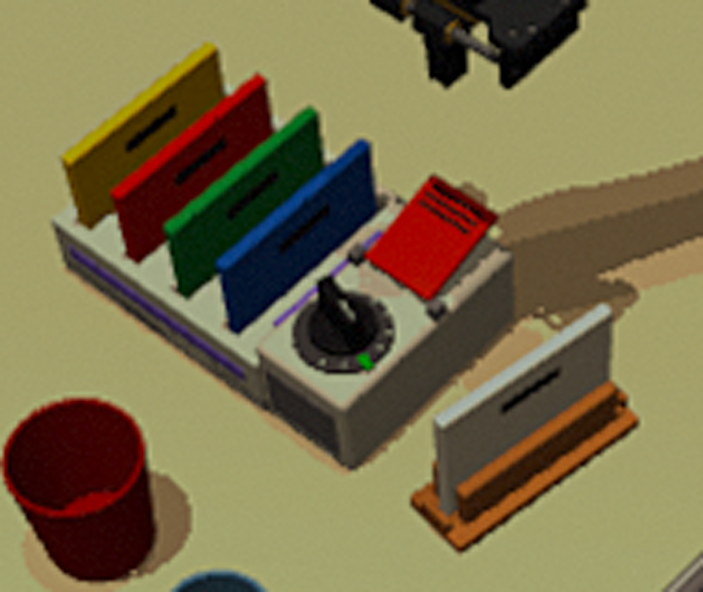

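The picture shows all boards in place, the dial at green and the paddle sprung up at (432,235), with the arm clear.

```bash
python3 -c "
from bench import ctrl
print(ctrl.close_job())"
```

```text
the job is handed in; nothing more can be done
None
```

The job is handed in: white is in the stand, yellow, red, green and blue are home in slots 1 to 4, and the dial is at the green mark. The paddle was held at its stop for over 2 s and sprang back up, and the mug, canister and pot were left undisturbed.

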